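# Put the impression trays back in size order

### The job

Put the four steel impression trays lying on the counter back into the organiser, one in each bay, in order of size: the smallest in the leftmost bay as the robot sees it, the largest in the rightmost. Each lies flat in the middle of its bay's width with the front of its arch level with the bay's open front edge, so that its handle sticks straight out of the bay towards the robot. Leave the mixing bowl and the pump bottle standing where they are.

Things in the scene. Friction and masses are not known exactly. Their poses are not given: they have to be found in the camera images.
- tray_s: Smallest of 4 perforated steel impression trays: open horseshoe channel 46 mm wide, 36 long, 16 high, lying on its flat base. Origin: underside, front of the arch, where the handle joins; +x into the arch (open heels at x=36 mm), z up. Flat straight handle along -x to x=-40: 16 mm wide (y), 4 thick, 12 to 16 mm above the underside, free below; carry by its middle (x=-22). 30 to 110 g.
- tray_m: Second smallest of 4 perforated steel impression trays: open horseshoe channel 56 mm wide, 46 long, 17 high, lying on its flat base. Origin: underside, front of the arch, where the handle joins; +x into the arch (open heels at x=46 mm), z up. Flat straight handle along -x to x=-40: 16 mm wide (y), 4 thick, 12 to 16 mm above the underside, free below; carry by its middle (x=-22). 30 to 110 g.
- tray_l: Second largest of 4 perforated steel impression trays: open horseshoe channel 66 mm wide, 56 long, 18 high, lying on its flat base. Origin: underside, front of the arch, where the handle joins; +x into the arch (open heels at x=56 mm), z up. Flat straight handle along -x to x=-40: 16 mm wide (y), 4 thick, 12 to 16 mm above the underside, free below; carry by its middle (x=-22). 30 to 110 g.
- tray_xl: Largest of 4 perforated steel impression trays: open horseshoe channel 76 mm wide, 66 long, 19 high, lying on its flat base. Origin: underside, front of the arch, where the handle joins; +x into the arch (open heels at x=66 mm), z up. Flat straight handle along -x to x=-40: 16 mm wide (y), 4 thick, 12 to 16 mm above the underside, free below; carry by its middle (x=-22). 30 to 110 g.
- bay_a: One of 4 alike pale blue bays, fixed 100 mm apart in a straight row along y in a metal organiser; letters stand in any order. Inside 78 deep (x), 92 mm wide (y). Origin: centre of underside, 5 mm above the counter; floor top 3 mm above it, side walls to 14, back wall to 24 mm. Open front edge at x=-40 mm, back wall's face at x=+38. -x faces the robot's side, +y is left seen from the robot.
- bay_b: One of 4 alike pale blue bays, fixed 100 mm apart in a straight row along y in a metal organiser; letters stand in any order. Inside 78 deep (x), 92 mm wide (y). Origin: centre of underside, 5 mm above the counter; floor top 3 mm above it, side walls to 14, back wall to 24 mm. Open front edge at x=-40 mm, back wall's face at x=+38. -x faces the robot's side, +y is left seen from the robot.
- bay_c: One of 4 alike pale blue bays, fixed 100 mm apart in a straight row along y in a metal organiser; letters stand in any order. Inside 78 deep (x), 92 mm wide (y). Origin: centre of underside, 5 mm above the counter; floor top 3 mm above it, side walls to 14, back wall to 24 mm. Open front edge at x=-40 mm, back wall's face at x=+38. -x faces the robot's side, +y is left seen from the robot.
- bay_d: One of 4 alike pale blue bays, fixed 100 mm apart in a straight row along y in a metal organiser; letters stand in any order. Inside 78 deep (x), 92 mm wide (y). Origin: centre of underside, 5 mm above the counter; floor top 3 mm above it, side walls to 14, back wall to 24 mm. Open front edge at x=-40 mm, back wall's face at x=+38. -x faces the robot's side, +y is left seen from the robot.
- bowl: Bystander: a loose green mixing bowl, 120 mm across the rim, 66 mm high, standing to the left of the organiser. Origin: centre of its underside.
- pump_bottle: Bystander: a loose white pump bottle with a red band, 68 mm in diameter, 180 mm high, standing to the right of the organiser. Origin: centre of its underside.
Things that resemble listed ones, but are neither listed nor needed, are in the scene too. Leave any orange or yellow look-alike of the tray_xl alone.

How it is judged:
By the outcome, as a careful person would: the job done as asked, in the order asked, and still so for the second after the job is handed in, with the robot touching nothing.
It also fails if it takes over 102 s, if anything falls off the work surface, if the arm or the gripper's body presses on something with over 40 N, if the wrist force passes 120 N, or if a joint passes its speed limit or range.

### The arm

A 6-joint arm with a two-finger parallel gripper is mounted at the origin on the work surface. World frame = base frame: x ahead of the robot, y to its left, z up, the work surface at z = 0. Lengths are in m, angles in rad, forces in N, time in s.
With the tool pointing down it reaches from about 0.275 to 0.975 m from the base axis. Payload 8.4 kg.
Tool frame: the origin (TCP) lies at the very end of the fingers, on their centre line; the grasp point (between the pads) lies 19 mm behind it; z points along the fingers, y is the line along which they close (so a half turn about z gives the same grasp; the last joint's range is limited). The gripper opens to 92 mm and grips with 3 to 60 N. Pads are 20 mm wide; open, the fingers measure 128 mm over their backs; the gripper's body (75 mm by 189 mm) begins 69 mm behind the grasp point.
Start: joints at [1.264, 0.353, 1.633, -0, 1.155, -0.002], TCP at [0.188, 0.596, 0.215] pointing down, gripper open.
Joint ranges: [-2.63, 2.63], [-0.92, 2.1], [0.06, 2.66], [-1.3, 4.44], [0, 2.69], [-3.02, 3.02]. Speed limits (rad/s): [2.22, 2.22, 2.79, 3.14, 3.14, 3.14].

### API

Orientations are given as a unit quaternion [w, x, y, z].
In Python, from cell import robot gives the robot as it stands.
- The arm moves only by the tool servo_tool, never from a script. Its argument "steps" is a list of rows, each an object with "travel": the shift along the tool's x, y, z each as a share of 0.15 m, from -1 to 1, a list of three; "rotation": the turn, a rotation vector about the tool's x, y, z each as a share of 0.5 rad, from -1 to 1, a list of three; "gripper": the opening, from 0 (shut) to 1 (fully open). In form: [{"travel": [tx, ty, tz], "rotation": [rx, ry, rz], "gripper": gripper}, ...]. A call has 1 to 20 rows; each row is the pose to reach, as a shift and turn from the pose commanded when the call began, along the tool's axes at that moment; what a row does not reach only later rows make up. A row lasts 1/10 s, in which the tool goes at most 50 mm and 8.59 degrees, less where a joint would pass 70% of its speed; a pose out of reach is approached as far as the arm can. A call with a number of a shift or a turn outside -1 to 1 is refused whole. A call with a gripper value outside its range is refused whole. The fingers move at their own pace and stop on an object; "newtons" is the grip in N (left out, the last holds). Time passes only in rows, so rows that repeat a pose let the fingers close. It gives the time, the measured TCP pose, the force, the opening and the grip force at its end, in the units of the state.
- robot.get_state(): the state, without advancing time (a new reading comes with each control period).
- robot.read_camera(name): name is "scene" or "top" or "wrist"; returns a dict with "pixels" (480x640x3 uint8, red, green, blue), "K" (3x3 intrinsics, pixels), "k1" (the pictures are not rectified: a ray, as slopes to the right and down, at radius r is drawn at 1 + k1 r^2 times it, then the intrinsics apply), "rvec" (rotation vector, rad) and "tvec" (3), from world to camera coordinates, as OpenCV has them. Camera axes: x right, y down, z forward; pixel columns grow to the right and rows downward; lengths in m; the calibration is good to about 2 mm. A picture is of the moment at which its call begins. There is no depth.
- robot.finish_job(): hands the job in; it is judged then, once.
The state is a dict: "time_s": time; "joint_positions": joint angles; "joint_velocities": joint speeds; "joint_torque": joint torques, N m; "ee_pos": TCP position; "tool_rot": TCP orientation; "wrist_force": force on the tool from outside, world axes, zero at the start; "torque": the same for the moment, N m; "opening": finger opening in m; "finger_force": force on a finger pad.
Only numpy, scipy, OpenCV 4.12 (cv2) and the standard library are available. Lean on these libraries where they do the work, as an engineer would, in place of code of your own. Each camera call takes 0.05 s, during which the arm holds its last target. There are 200 camera calls.

## Working session

There is one attempt and no reset: what is moved stays moved. The work goes in short steps, Python scripts to look and compute and a tool call to move; the robot and the scene stay as the last step left them, time stands still between calls to the robot, and variables do not carry over. Pictures are saved under pics/ and viewed, at most 14 in all, crops included, and the job is handed in when it is done.

Besides the shell and the picture viewer there is one more tool, called after "Emit:" in YAML: its name, and indented under it one key for each argument. servo_tool: Moves the arm, as the interface text tells. Its arguments: {"type":"object","properties":{"steps":{"type":"array","items":{"type":"object","properties":{"travel":{"type":"array","items":{"type":"number","minimum":-1,"maximum":1}},"rotation":{"type":"array","items":{"type":"number","minimum":-1,"maximum":1}},"gripper":{"type":"number"}}}},"newtons":{"type":"number"}},"required":["steps"]}

```bash
mkdir -p pics; ls; python3 - <<'E'
from cell import robot
import cv2,pickle
d={}
for n in("scene","top"):
    c=robot.read_camera(n);d[n]=c
    cv2.imwrite(f"pics/{n}0.png",cv2.cvtColor(c["pixels"],cv2.COLOR_RGB2BGR))
    print(n,c["K"],c["k1"],c["rvec"],c["tvec"])
pickle.dump(d,open("cams0.pkl","wb"))
print(robot.get_state())
E
```

```text
pics
scene [[547.12051615   0.         316.21597764]
 [  0.         547.12051615 240.25468826]
 [  0.           0.           1.        ]] -0.1395366652362596 [ 1.68858595  1.56586028 -0.79598297] [-0.0469572  -0.25733712  1.80250549]
top [[436.03389169   0.         312.77979113]
 [  0.         436.03389169 241.40239516]
 [  0.           0.           1.        ]] -0.07244244041154259 [ 2.11766376 -2.13654012  0.16633075] [0.01975919 0.51279832 0.83494573]
{'time_s': 0.1, 'joint_positions': array([ 1.26357749e+00,  3.53563223e-01,  1.63406961e+00,  1.72839962e-05,
        1.15519489e+00, -2.37297507e-03]), 'joint_velocities': array([-7.22723989e-04, -5.21165937e-04, -2.64634309e-03, -1.70556319e-04,
       -6.03845250e-05,  1.88664204e-03]), 'joint_torque': array([-6.47164670e-04, -5.94903839e+01, -3.34929514e+01,  6.98357541e-02,
        1.83195312e-02, -3.33659159e-05]), 'ee_pos': array([0.18743337, 0.59575999, 0.21394434]), 'tool_rot': array([-1.03019741e-04,  1.51836841e-01,  9.88405379e-01, -6.08929172e-04]), 'wrist_force': array([-0.6326802 , -0.61238497,  0.78576894]), 'torque': array([-0.03907697,  0.06263566, -0.02355274]), 'finger_force': 0.0, 'opening': 0.09175560468849714}
```

View pics/top0.png

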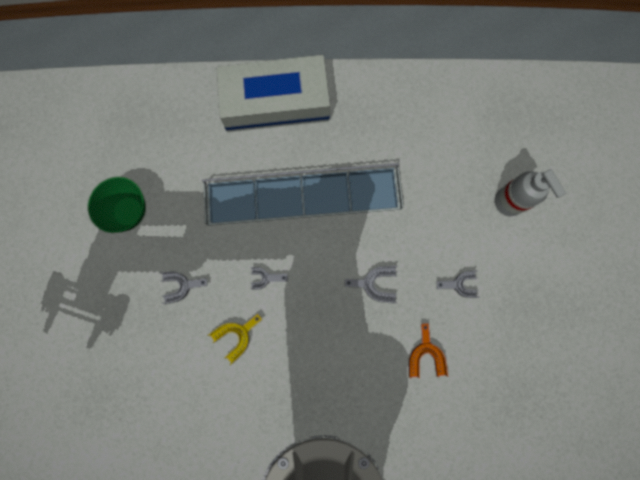

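View pics/scene0.png

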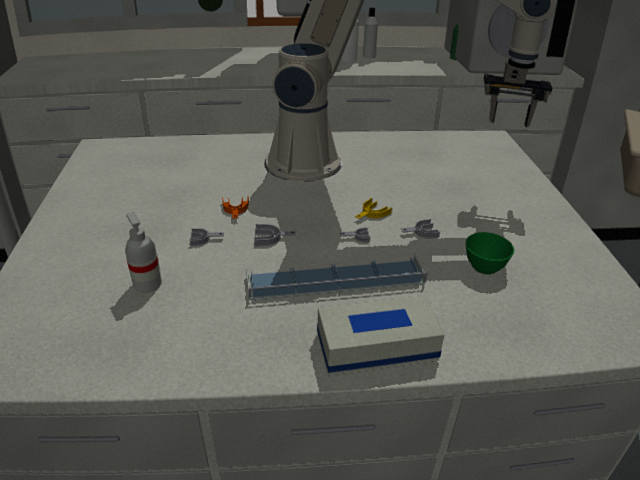

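```bash
cat > h.py <<'E'
import numpy as np,cv2
from cell import robot
def cam(n,name=None):
    c=robot.read_camera(n)
    if name: cv2.imwrite(f"pics/{name}.png",cv2.cvtColor(c["pixels"],cv2.COLOR_RGB2BGR))
    return c
def dist(c): return np.array([c["k1"],0,0,0,0.])
def ray(c,uv,z):
    "pixels Nx2 -> world points on plane z"
    uv=np.asarray(uv,float).reshape(-1,1,2)
    n=cv2.undistortPoints(uv,c["K"],dist(c)).reshape(-1,2)
    R=cv2.Rodrigues(np.array(c["rvec"],float))[0];t=np.array(c["tvec"],float)
    d=np.c_[n,np.ones(len(n))]@R; o=-R.T@t
    return o+d*((z-o[2])/d[:,2])[:,None]
def proj(c,P): return cv2.projectPoints(np.asarray(P,float).reshape(-1,3),np.array(c["rvec"]),np.array(c["tvec"]),c["K"],dist(c))[0].reshape(-1,2)
def ortho(c,x0,x1,y0,y1,z,mm=1.):
    "rows: x from x1 down to x0; cols: y from y1 down to y0"
    xs=np.arange(x1,x0,-mm/1000);ys=np.arange(y1,y0,-mm/1000)
    X,Y=np.meshgrid(xs,ys,indexing='ij')
    m=proj(c,np.stack([X,Y,X*0+z],-1)).reshape(*X.shape,2).astype(np.float32)
    return cv2.remap(c["pixels"],m,None,cv2.INTER_CUBIC)
E
python3 - <<'E'
import pickle,cv2,numpy as np
from h import *
d=pickle.load(open("cams0.pkl","rb"))
a=ortho(d["top"],.3,.72,-.36,.36,.012)
cv2.imwrite("pics/o_top.png",cv2.cvtColor(a,cv2.COLOR_RGB2BGR))
hsv=cv2.cvtColor(a,cv2.COLOR_RGB2HSV)
print([hsv[int((.72-x)*1000),int((.36-y)*1000)] for x,y in [(.35,.3),(.35,0),(.6,-.3)]])
for p in [(185,285),(270,277),(372,283),(458,282),(207,222),(401,208),(205,180),(399,162),(117,205),(520,195)]: print(p,ray(d["top"],p,.012)[0].round(3))
print([proj(d["top"],[x,0,0]) for x in (0,.3)])
E
```

```text
[array([ 55,  10, 146], dtype=uint8), array([ 54,  13, 101], dtype=uint8), array([ 48,   9, 147], dtype=uint8)]
(185, 285) [0.429 0.282 0.012]
(270, 277) [0.445 0.105 0.012]
(372, 283) [ 0.43  -0.105  0.012]
(458, 282) [ 0.43  -0.284  0.012]
(207, 222) [0.562 0.24  0.012]
(401, 208) [ 0.588 -0.172  0.012]
(205, 180) [0.655 0.247 0.012]
(399, 162) [ 0.691 -0.172  0.012]
(117, 205) [0.603 0.439 0.012]
(520, 195) [ 0.615 -0.431  0.012]
[array([[322.81624888, 501.87254565]]), array([[321.33413219, 347.83766956]])]
```

View pics/o_top.png

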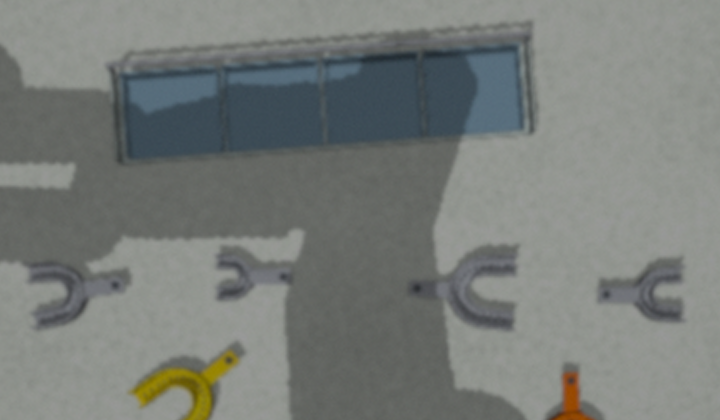

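```bash
cat >> h.py <<'E'
def tray(a,x1,y1,mm,box=None,thr=6,verb=False):
    "a: ortho RGB at tray top; trays are b>g. returns list of (origin xy, heading deg of +x, length mm, width mm)"
    f=cv2.GaussianBlur(a,(0,0),1.5/mm).astype(int)
    m=((f[...,2]-f[...,1]>thr)&(abs(f[...,2]-f[...,0])<40)).astype(np.uint8)
    m=cv2.morphologyEx(m,cv2.MORPH_CLOSE,np.ones((int(5/mm),)*2,np.uint8))
    n,l,s,c=cv2.connectedComponentsWithStats(m);out=[]
    for i in range(1,n):
        A=s[i,4]*mm*mm
        if not 600<A<6000: continue
        r,q=np.nonzero(l==i);P=np.c_[x1*1000-r*mm,y1*1000-q*mm]
        (cx,cy),(w,h),an=cv2.minAreaRect(P.astype(np.float32))
        C=np.array([cx,cy])
        d=np.array([np.cos(np.radians(an)),np.sin(np.radians(an))])
        if h>w: d=np.array([-d[1],d[0]])
        for _ in range(3):  # refine axis by mid-lines of the rows
            u=(P-C)@d;
            e=np.array([-d[1],d[0]]);v=(P-C)@e
            lo,hi=u.min(),u.max()
            wd=lambda k:np.ptp(v[(u>=k)&(u<k+4)]) if ((u>=k)&(u<k+4)).any() else 0
            if wd(lo+10)>wd(hi-14): d=-d;continue
            us=np.arange(lo+4,hi-4,2);W=np.array([wd(k) for k in us])
            md=np.array([(v[(u>=k)&(u<k+4)].max()+v[(u>=k)&(u<k+4)].min())/2 for k in us])
            k=np.polyfit(us+2,md,1);d=d+e*k[0];d/=np.linalg.norm(d);C=C+e*k[1]
        u=(P-C)@d;e=np.array([-d[1],d[0]]);v=(P-C)@e
        lo,hi=u.min(),u.max()
        o=C+d*(lo+40)
        out.append(((o/1000).round(4),round(float(np.degrees(np.arctan2(d[1],d[0]))),1),round(hi-lo,1),round(np.ptp(v),1)))
    return out,m
E
python3 - <<'E'
import pickle
from h import *
d=pickle.load(open("cams0.pkl","rb"))
c=d["top"]
a=ortho(c,.3,.54,-.36,.36,.016,.5)
o,m=tray(a,.54,.36,.5)
for t in o: print(t)
b=ortho(c,.5,.75,-.25,.30,.008,.5);f=cv2.GaussianBlur(b,(0,0),2).astype(int)
m2=((f[...,2]-f[...,0]>18)).astype(np.uint8)
n,l,s,cc=cv2.connectedComponentsWithStats(m2)
for i in range(1,n):
    if s[i,4]>2000:
        r,q=np.nonzero(l==i);R=cv2.minAreaRect(np.c_[750-r*.5,300-q*.5].astype(np.float32));print(R,s[i,4]/4)
cv2.imwrite("pics/m.png",np.vstack([cv2.resize(m*255,(720,240)),cv2.resize(m2*255,(720,327))]))
E
```

```text
((631.3528442382812, -113.19833374023438), (87.92440032958984, 98.35946655273438), 4.205357074737549) 8230.75
((617.0675048828125, 88.8528060913086), (86.79261016845703, 299.4517517089844), 4.299862861633301) 24419.75
```

View pics/m.png

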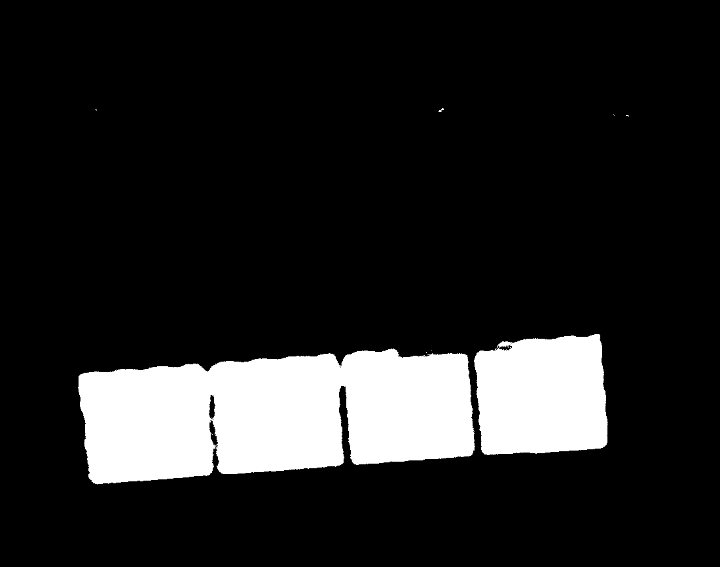

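```bash
python3 - <<'E'
import pickle
from h import *
d=pickle.load(open("cams0.pkl","rb"))
c=d["top"]
a=ortho(c,.3,.54,-.36,.36,.016,.5)
f=cv2.GaussianBlur(a,(0,0),3).astype(int)
for x,y in [(.45,.285),(.434,.25),(.43,-.26),(.43,-.1),(.4,.2),(.4,0)]: print(f[int((.54-x)*2000),int((.36-y)*2000)])
for thr in(0,2,3):
    o,m=tray(a,.54,.36,.5,thr=thr)
    print(thr)
    for t in o: print(t)
b=ortho(c,.5,.75,-.25,.30,.008,.5);f=cv2.GaussianBlur(b,(0,0),1).astype(int)
m2=((f[...,2]-f[...,0]>14)).astype(np.uint8)
# front edge line: lowest x per column
P=[]
for q in range(120,920,2):
    r=np.nonzero(m2[:,q])[0]
    if len(r): P.append((.75-r.max()*.0005,.30-q*.0005))
P=np.array(P);k=np.polyfit(P[:,1],P[:,0],1)
res=P[:,0]-np.polyval(k,P[:,1]);g=abs(res)<.003;k=np.polyfit(P[g,1],P[g,0],1)
print("front",k,np.degrees(np.arctan(-k[0])),g.mean())
# column extents of rows along middle in rotated frame
yaw=np.arctan(-k[0]);ex=np.array([np.cos(yaw),np.sin(yaw)]);ey=np.array([-ex[1],ex[0]])
o0=np.array([k[1],0])
r,q=np.nonzero(m2);W=np.c_[.75-r*.0005,.30-q*.0005]-o0;u=W@ex;v=W@ey
s=(u>.005)&(u<.03);h,e=np.histogram(v[s],bins=np.arange(-.25,.3,.0005))
on=np.nonzero(h>15)[0];sp=np.split(on,np.nonzero(np.diff(on)>1)[0]+1)
print([(round(e[i[0]],4),round(e[i[-1]+1],4)) for i in sp if len(i)>10])
E
```

```text
[82 83 83]
[107 110 115]
[109 112 116]
[109 112 117]
[147 150 145]
[96 99 95]
0
(array([ 0.4297, -0.0894]), -92.0, np.float64(104.4), np.float64(76.2))
(array([0.4428, 0.1084]), 90.7, np.float64(73.8), np.float64(45.1))
(array([0.4301, 0.2742]), 98.0, np.float64(93.3), np.float64(64.6))
(array([ 0.4253, -0.2775]), -89.6, np.float64(82.4), np.float64(55.5))
2
(array([ 0.4296, -0.0914]), -92.1, np.float64(100.7), np.float64(73.3))
(array([0.4427, 0.1095]), 90.7, np.float64(71.2), np.float64(43.0))
(array([0.4298, 0.276 ]), 97.8, np.float64(89.8), np.float64(61.5))
(array([ 0.4253, -0.2785]), -89.8, np.float64(79.1), np.float64(52.5))
3
(array([ 0.4296, -0.0934]), -92.1, np.float64(98.2), np.float64(71.3))
(array([0.4428, 0.1105]), 90.6, np.float64(69.4), np.float64(40.6))
(array([0.4298, 0.2768]), 97.6, np.float64(88.2), np.float64(59.8))
(array([ 0.4254, -0.2795]), -89.3, np.float64(76.8), np.float64(50.0))
front [-0.07165172  0.57945677] 4.098336953114216 0.9525
[(np.float64(-0.1665), np.float64(0.235))]
```

```bash
cat >> h.py <<'E'
import json
from scipy.spatial.transform import Rotation as Ro
def head(h):
    h=np.radians(h);y=np.array([np.cos(h),np.sin(h),0]);z=np.array([0,0,-1.]);return Ro.from_matrix(np.c_[np.cross(y,z),y,z])
def pose():
    s=robot.get_state();q=s["tool_rot"];return np.array(s["ee_pos"]),Ro.from_quat([q[1],q[2],q[3],q[0]])
def plan(wps,grip,start=None,step=.045,deg=8.):
    "wps: [(x,y,z,heading)]; prints the calls; start=(p,R) or measured"
    p,R=start or pose()
    for x,y,z,h in wps:
        P=np.array([x,y,z]);T=head(h)
        w=(R.inv()*T).as_rotvec();D=R.inv().apply(P-p)
        K=int(max(np.ceil(abs(w).max()/.49),np.ceil(np.linalg.norm(D)/.145),1))
        for i in range(K):
            Pn=p+(P-p)/(K-i); Rn=R*Ro.from_rotvec((R.inv()*T).as_rotvec()/(K-i))
            t=R.inv().apply(Pn-p)/.15;r=(R.inv()*Rn).as_rotvec()/.5
            n=int(max(np.ceil(np.linalg.norm(t)*.15/step),np.ceil(np.degrees(np.linalg.norm(r)*.5)/deg),1))
            print(f"rows {n}: travel {t.round(3).tolist()} rot {r.round(3).tolist()} g {grip}")
            p,R=Pn,Rn
        print(f"  -> {P.round(4)} h {h}")
    return p,R
E
python3 -c "
from h import *
plan([(.4332,.2511,.13,8)],.5)"
```

```text
rows 4: travel [-0.751, -0.566, 0.187] rot [-0.001, 0.0, 0.751] g 0.5
rows 4: travel [-0.906, -0.252, 0.187] rot [-0.001, 0.0, 0.751] g 0.5
rows 4: travel [-0.936, 0.098, 0.187] rot [-0.001, 0.0, 0.751] g 0.5
  -> [0.4332 0.2511 0.13  ] h 8
```

Emit:
servo_tool:
  steps:
    - {"travel": [-0.38,-0.28,0.09],"rotation": [0,0,0.38],"gripper": 0.5}
    - {"travel": [-0.751,-0.566,0.187],"rotation": [0,0,0.751],"gripper": 0.5}
    - {"travel": [-0.751,-0.566,0.187],"rotation": [0,0,0.751],"gripper": 0.5}
    - {"travel": [-0.751,-0.566,0.187],"rotation": [0,0,0.751],"gripper": 0.5}

```text
time_s: 0.5
ee_pos: [0.2709, 0.4767, 0.185]
tool_rot: [0.0, 0.336, 0.942, -0.002]
wrist_force: [-0.1, 0.2, -0.2]
opening: 0.0617
finger_force: 0.0
```

Emit:
servo_tool:
  steps:
    - {"travel": [-0.906,-0.252,0.187],"rotation": [0,0,0.751],"gripper": 0.5}
    - {"travel": [-0.906,-0.252,0.187],"rotation": [0,0,0.751],"gripper": 0.5}
    - {"travel": [-0.906,-0.252,0.187],"rotation": [0,0,0.751],"gripper": 0.5}
    - {"travel": [-0.906,-0.252,0.187],"rotation": [0,0,0.751],"gripper": 0.5}

```text
time_s: 0.9
ee_pos: [0.3527, 0.3631, 0.1574]
tool_rot: [0.0, 0.506, 0.863, -0.001]
wrist_force: [-0.8, -0.3, 0.4]
opening: 0.0461
finger_force: 0.0
```

Emit:
servo_tool:
  steps:
    - {"travel": [-0.936,0.098,0.187],"rotation": [0,0,0.751],"gripper": 0.5}
    - {"travel": [-0.936,0.098,0.187],"rotation": [0,0,0.751],"gripper": 0.5}
    - {"travel": [-0.936,0.098,0.187],"rotation": [0,0,0.751],"gripper": 0.5}
    - {"travel": [-0.936,0.098,0.187],"rotation": [0,0,0.751],"gripper": 0.5}
    - {"travel": [-0.936,0.098,0.187],"rotation": [0,0,0.751],"gripper": 0.5}
    - {"travel": [-0.936,0.098,0.187],"rotation": [0,0,0.751],"gripper": 0.5}

```text
time_s: 1.5
ee_pos: [0.4331, 0.2529, 0.1307]
tool_rot: [-0.0, 0.655, 0.755, 0.0]
wrist_force: [-0.6, -0.5, -0.2]
opening: 0.0459
finger_force: 0.0
```

```bash
python3 -c "
from h import *
c=cam('wrist','w1');p,R=pose();print(p,R.as_matrix().round(3))
a=ortho(c,.3,.54,.12,.36,.016,.5)
for t in tray(a,.54,.36,.5,thr=0)[0]: print(t)
cv2.imwrite('pics/o1.png',a[...,::-1])
o=-cv2.Rodrigues(np.array(c['rvec']))[0].T@np.array(c['tvec']);print('cam at',o)
"
```

```text
[0.43291974 0.25305301 0.13072296] [[-0.141  0.99   0.   ]
 [ 0.99   0.141  0.001]
 [ 0.001  0.    -1.   ]]
(array([0.3819, 0.1341]), 5.3, np.float64(199.2), np.float64(103.2))
(array([0.4306, 0.2781]), 97.7, np.float64(92.7), np.float64(62.5))
(array([0.311 , 0.1358]), -148.7, np.float64(57.3), np.float64(42.5))
cam at [0.42423584 0.32220975 0.30088469]
```

View pics/w1.png

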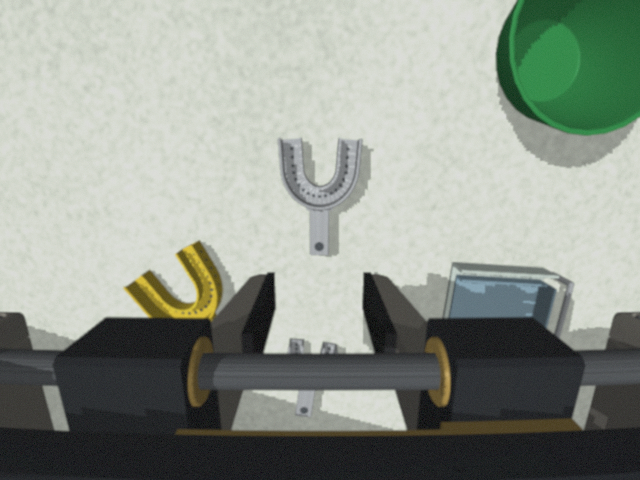

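```bash
python3 -c "
from h import *
c=cam('wrist')
print(ray(c,[(309,255),(328,255),(310,211),(329,211)],.016).round(4))
print(ray(c,[(280,139),(361,139),(303,139),(340,139)],.018).round(4))
d=cam('top')
print('top tip', *[proj(d,[x,y,z]).round(1) for x,y,z in [(.436,.238,.016),(.436,.233,.016)]])
cv2.imwrite('pics/z.png',cv2.resize(d['pixels'][260:310,150:220,::-1],None,fx=10,fy=10,interpolation=cv2.INTER_CUBIC))
"
```

```text
[[0.4281 0.236  0.016 ]
 [0.4442 0.2384 0.016 ]
 [0.4238 0.2739 0.016 ]
 [0.4394 0.2761 0.016 ]]
[[0.3927 0.3276 0.018 ]
 [0.4557 0.3367 0.018 ]
 [0.4106 0.3301 0.018 ]
 [0.4393 0.3343 0.018 ]]
top tip [[205.3 281.5]] [[207.7 281.5]]
```

View pics/z.png

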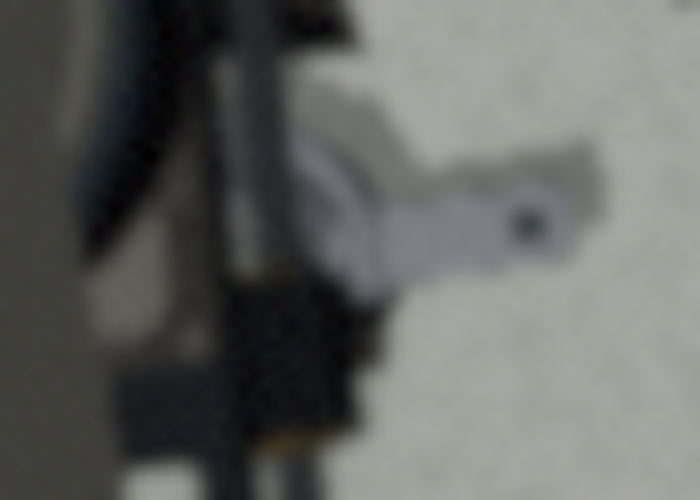

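Emit:
servo_tool:
  steps:
    - {"travel": [0,0.005,0.3],"rotation": [0,0,0],"gripper": 0.5}
    - {"travel": [0,0.005,0.55],"rotation": [0,0,0],"gripper": 0.5}
    - {"travel": [0,0.005,0.75],"rotation": [0,0,0],"gripper": 0.5}
    - {"travel": [0,0.005,0.845],"rotation": [0,0,0],"gripper": 0.5}
    - {"travel": [0,0.005,0.845],"rotation": [0,0,0],"gripper": 0.5}
    - {"travel": [0,0.005,0.845],"rotation": [0,0,0],"gripper": 0.0}
    - {"travel": [0,0.005,0.845],"rotation": [0,0,0],"gripper": 0.0}
    - {"travel": [0,0.005,0.845],"rotation": [0,0,0],"gripper": 0.0}
    - {"travel": [0,0.005,0.845],"rotation": [0,0,0],"gripper": 0.0}
  newtons: 40

```text
time_s: 2.55
ee_pos: [0.4344, 0.252, 0.0043]
tool_rot: [0.0, 0.656, 0.755, 0.0]
wrist_force: [0.1, 0.2, -0.2]
opening: 0.0158
finger_force: 0.4
```

Emit:
servo_tool:
  steps:
    - {"travel": [0,0,0],"rotation": [0,0,0],"gripper": 0.0}
    - {"travel": [0,0,-0.05],"rotation": [0,0,0],"gripper": 0.0}
    - {"travel": [0,0,-0.2],"rotation": [0,0,0],"gripper": 0.0}
    - {"travel": [0,0,-0.4],"rotation": [0,0,0],"gripper": 0.0}
    - {"travel": [0,0,-0.5],"rotation": [0,0,0],"gripper": 0.0}
    - {"travel": [0,0,-0.5],"rotation": [0,0,0],"gripper": 0.0}

```text
time_s: 3.15
ee_pos: [0.4355, 0.2524, 0.0811]
tool_rot: [0.001, 0.656, 0.755, 0.002]
wrist_force: [-0.3, 0.2, -1.1]
opening: 0.0151
finger_force: 40.0
```

```bash
python3 -c "
from h import *
c=cam('wrist','w2');p,R=pose();print(p,R.as_matrix().round(3),robot.get_state()['opening'])
"
```

```text
[0.43473826 0.25198084 0.07971282] [[-0.139  0.99   0.002]
 [ 0.99   0.139  0.001]
 [ 0.001  0.002 -1.   ]] 0.015015514949690488
```

View pics/w2.png

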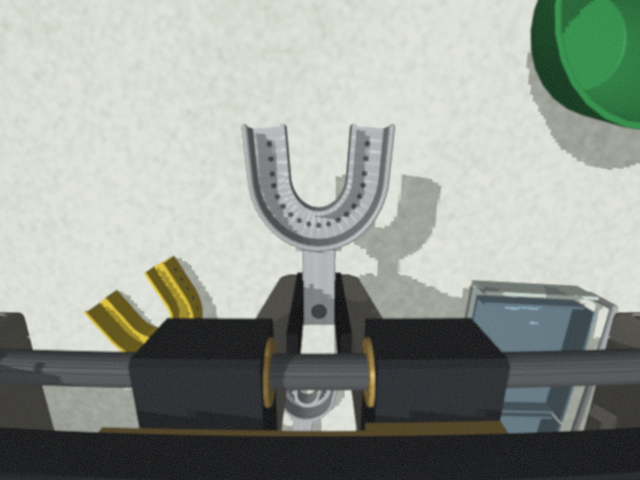

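```bash
cat >> h.py <<'E'
def inhand(c,z0,L,H,heels,tip):
    "z0: TCP height at grasp. heels/tip: pairs of px. origin in tool frame (mm), by heels and by tip, heading rel. to tool x"
    p,R=pose();zb=p[2]-z0
    h=R.inv().apply(ray(c,heels,zb+H)-p)*1e3;t=R.inv().apply(ray(c,tip,zb+.016)-p)*1e3
    hm,tm=h.mean(0),t.mean(0);d=(hm-tm)[:2];n=np.linalg.norm(d);d/=n
    print('len',n.round(1),'exp',40+L,'ang',np.degrees(np.arctan2(d[1],d[0])).round(2),'o heels',(hm[:2]-d*L).round(1),'o tip',(tm[:2]+40*d).round(1),'w',np.linalg.norm(h[0]-h[-1]).round(1))
E
python3 -c "
from h import *
c=cam('wrist')
inhand(c,.0043,56,.018,[(245,126),(394,126)],[(304,324),(333,324)])
# floor front edge as seen from wrist
s=0.0225
ex=np.array([.9974,.0715]);O=np.array([.5806,-.0160]);T=O-ex*s
print(T)
q=plan([(.435,.20,.13,8),(T[0]-.05,T[1]-.0036,.13,-85.9),(T[0]-.05,T[1]-.0036,.10,-85.9)],0)
"
```

```text
len 95.6 exp 96 ang 0.24 o heels [25.   1.9] o tip [25.4  1.9] w 64.7
[ 0.5581585  -0.01760875]
rows 2: travel [-0.342, -0.041, -0.342] rot [0.001, -0.0, -0.0] g 0
  -> [0.435 0.2   0.13 ] h 8
rows 3: travel [-0.382, 0.069, 0.0] rot [-0.0, 0.0, 0.819] g 0
rows 3: travel [-0.323, 0.216, 0.0] rot [-0.0, 0.0, 0.819] g 0
rows 3: travel [-0.21, 0.327, -0.0] rot [-0.0, 0.0, 0.819] g 0
rows 3: travel [-0.063, 0.383, -0.0] rot [-0.0, 0.0, 0.819] g 0
  -> [ 0.5082 -0.0212  0.13  ] h -85.9
rows 1: travel [-0.0, 0.0, 0.2] rot [-0.0, -0.0, 0.0] g 0
  -> [ 0.5082 -0.0212  0.1   ] h -85.9
```

Emit:
servo_tool:
  steps:
    - {"travel": [-0.17,-0.02,-0.17],"rotation": [0,0,0],"gripper": 0}
    - {"travel": [-0.342,-0.041,-0.342],"rotation": [0,0,0],"gripper": 0}

```text
time_s: 3.45
ee_pos: [0.4337, 0.1991, 0.1287]
tool_rot: [-0.001, 0.656, 0.755, -0.002]
wrist_force: [0.7, -0.2, -1.0]
opening: 0.015
finger_force: 40.0
```

Emit:
servo_tool:
  steps:
    - {"travel": [-0.127,0.023,0],"rotation": [0,0,0.273],"gripper": 0}
    - {"travel": [-0.255,0.046,0],"rotation": [0,0,0.546],"gripper": 0}
    - {"travel": [-0.382,0.069,0],"rotation": [0,0,0.819],"gripper": 0}

```text
time_s: 3.75
ee_pos: [0.4527, 0.1437, 0.129]
tool_rot: [-0.0, 0.798, 0.603, -0.001]
wrist_force: [-0.5, 0.7, -0.2]
opening: 0.0148
finger_force: 40.0
```

Emit:
servo_tool:
  steps:
    - {"travel": [-0.108,0.072,0],"rotation": [0,0,0.273],"gripper": 0}
    - {"travel": [-0.215,0.144,0],"rotation": [0,0,0.546],"gripper": 0}
    - {"travel": [-0.323,0.216,0],"rotation": [0,0,0.819],"gripper": 0}

```text
time_s: 4.05
ee_pos: [0.4709, 0.0884, 0.1287]
tool_rot: [-0.0, 0.904, 0.428, -0.001]
wrist_force: [0.1, 0.4, -1.3]
opening: 0.0147
finger_force: 40.0
```

Emit:
servo_tool:
  steps:
    - {"travel": [-0.07,0.109,0],"rotation": [0,0,0.273],"gripper": 0}
    - {"travel": [-0.14,0.218,0],"rotation": [0,0,0.546],"gripper": 0}
    - {"travel": [-0.21,0.327,0],"rotation": [0,0,0.819],"gripper": 0}

```text
time_s: 4.35
ee_pos: [0.4893, 0.0332, 0.1286]
tool_rot: [-0.0, 0.972, 0.236, -0.001]
wrist_force: [-0.2, 0.9, -0.5]
opening: 0.0151
finger_force: 40.0
```

Emit:
servo_tool:
  steps:
    - {"travel": [-0.021,0.128,0],"rotation": [0,0,0.273],"gripper": 0}
    - {"travel": [-0.042,0.255,0],"rotation": [0,0,0.546],"gripper": 0}
    - {"travel": [-0.063,0.383,0.1],"rotation": [0,0,0.819],"gripper": 0}
    - {"travel": [-0.063,0.383,0.2],"rotation": [0,0,0.819],"gripper": 0}
    - {"travel": [-0.063,0.383,0.2],"rotation": [0,0,0.819],"gripper": 0}
    - {"travel": [-0.063,0.383,0.2],"rotation": [0,0,0.819],"gripper": 0}

```text
time_s: 4.95
ee_pos: [0.5074, -0.0211, 0.0991]
tool_rot: [-0.0, 0.999, 0.036, -0.001]
wrist_force: [-0.4, -0.7, -0.2]
opening: 0.0149
finger_force: 40.0
```

```bash
python3 -c "
from h import *
c=cam('wrist','w3');p,R=pose();print(p,R.as_matrix().round(3),robot.get_state()['opening'])
"
```

```text
[ 0.50788177 -0.02099005  0.09971354] [[ 0.997  0.073 -0.001]
 [ 0.073 -0.997  0.   ]
 [-0.001 -0.    -1.   ]] 0.01480546248132444
```

View pics/w3.png

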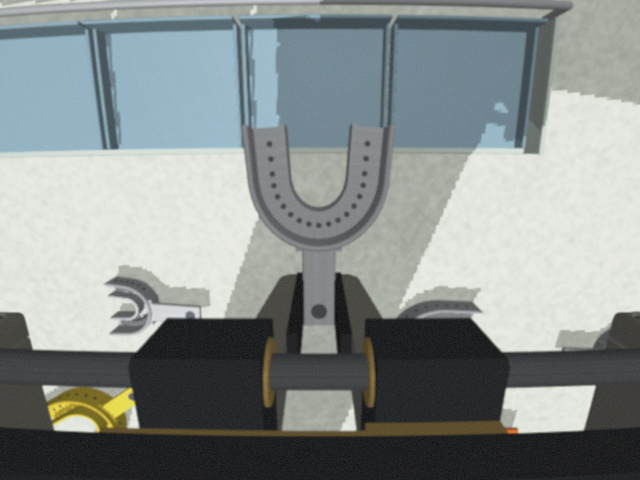

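```bash
python3 -c "
from h import *
c=cam('wrist');i=c['pixels'].astype(int)
for col in (50,180,430,500): print(col,[(r,*i[r,col]) for r in range(144,160,1)])
g=i[110:122].mean(0).round().astype(int)
for a,b in ((86,122),(232,252),(382,398),(518,552)): print([(k,*g[k]) for k in range(a,b,2)])
"
```

```text
50 [(144, np.int64(149), np.int64(179), np.int64(195)), (145, np.int64(152), np.int64(181), np.int64(196)), (146, np.int64(145), np.int64(177), np.int64(192)), (147, np.int64(148), np.int64(177), np.int64(194)), (148, np.int64(152), np.int64(182), np.int64(198)), (149, np.int64(148), np.int64(178), np.int64(192)), (150, np.int64(150), np.int64(181), np.int64(196)), (151, np.int64(166), np.int64(191), np.int64(201)), (152, np.int64(194), np.int64(212), np.int64(212)), (153, np.int64(211), np.int64(221), np.int64(216)), (154, np.int64(215), np.int64(223), np.int64(217)), (155, np.int64(211), np.int64(220), np.int64(215)), (156, np.int64(206), np.int64(217), np.int64(211)), (157, np.int64(208), np.int64(216), np.int64(207)), (158, np.int64(220), np.int64(225), np.int64(217)), (159, np.int64(227), np.int64(231), np.int64(223))]
180 [(144, np.int64(153), np.int64(183), np.int64(199)), (145, np.int64(156), np.int64(185), np.int64(201)), (146, np.int64(155), np.int64(186), np.int64(202)), (147, np.int64(155), np.int64(186), np.int64(200)), (148, np.int64(162), np.int64(190), np.int64(204)),
[... 4241 characters left out ...]
 np.int64(74), np.int64(88), np.int64(95)), (526, np.int64(103), np.int64(122), np.int64(132)), (528, np.int64(97), np.int64(110), np.int64(114)), (530, np.int64(89), np.int64(94), np.int64(91)), (532, np.int64(90), np.int64(95), np.int64(92)), (534, np.int64(88), np.int64(93), np.int64(90)), (536, np.int64(87), np.int64(92), np.int64(89)), (538, np.int64(86), np.int64(92), np.int64(89)), (540, np.int64(89), np.int64(94), np.int64(91)), (542, np.int64(100), np.int64(107), np.int64(103)), (544, np.int64(141), np.int64(150), np.int64(144)), (546, np.int64(181), np.int64(190), np.int64(181)), (548, np.int64(225), np.int64(229), np.int64(221)), (550, np.int64(229), np.int64(232), np.int64(225))]
```

```bash
python3 -c "
from h import *
c=cam('wrist');p,R=pose()
f=lambda uv,z:(R.inv().apply(ray(c,uv,z)-p)*1e3).round(1)[:,:2]
print('front',f([(50,151.7),(180,149.3),(430,148.6),(500,149)],.008).tolist())
print('walls',f([(105.3,116),(245.6,116),(385.8,116),(527,116)],.019).tolist(),f([(105.3,116),(245.6,116),(385.8,116),(527,116)],.008).tolist())
zb=p[2]-.0043
print('tray org',f([(245,126),(390,126)],zb+.018).mean(0)-[56,0], f([(304,324),(333,324)],zb+.016).mean(0)+[40,0])
"
```

```text
front [[73.1, -202.1], [73.4, -101.5], [73.8, 82.7], [74.1, 135.3]]
walls [[96.7, -148.5], [95.3, -49.6], [95.4, 47.0], [96.8, 146.4]] [[97.8, -155.1], [96.4, -51.8], [96.4, 49.0], [97.9, 152.8]]
tray org [26.3   0.25] [27.4  0.7]
```

Emit:
servo_tool:
  steps:
    - {"travel": [0.16,-0.007,0],"rotation": [0,0,0],"gripper": 0}
    - {"travel": [0.32,-0.013,0],"rotation": [0,0,0],"gripper": 0}
    - {"travel": [0.32,-0.013,0.2],"rotation": [0,0,0],"gripper": 0}
    - {"travel": [0.32,-0.013,0.4],"rotation": [0,0,0],"gripper": 0}
    - {"travel": [0.32,-0.013,0.53],"rotation": [0,0,0],"gripper": 0}
    - {"travel": [0.32,-0.013,0.53],"rotation": [0,0,0],"gripper": 0}
    - {"travel": [0.32,-0.013,0.53],"rotation": [0,0,0],"gripper": 0}

```text
time_s: 5.8
ee_pos: [0.5563, -0.0156, 0.0211]
tool_rot: [0.0, 0.999, 0.036, 0.0]
wrist_force: [0.3, -0.0, -0.0]
opening: 0.0148
finger_force: 40.0
```

```bash
python3 -c "
from h import *
c=cam('wrist');p,R=pose();print(p)
i=c['pixels'][60:360,170:470,::-1]
cv2.imwrite('pics/w4.png',cv2.resize(i,(600,600),interpolation=cv2.INTER_CUBIC))
"
```

```text
[ 0.55687996 -0.01564786  0.02167205]
```

View pics/w4.png

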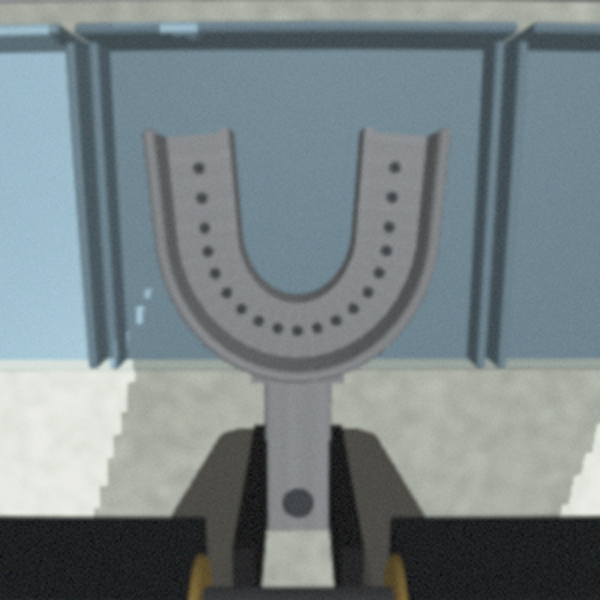

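```bash
python3 -c "
from h import *
c=cam('wrist');p,R=pose();zb=p[2]-.0043
f=lambda uv,z:(R.inv().apply(ray(c,uv,z)-p)*1e3).round(1)[:,:2]
print(zb,'front',f([(236,240.5),(399,240.5)],.008).tolist())
print('bay walls floor',f([(231,240),(405.5,240)],.008).tolist(), 'tops',f([(217,241),(421,241)],.019).tolist())
print('heels',f([(242,126),(395,126)],zb+.018).tolist(),'archtop',f([(318,250.5)],zb+.018),'handle end',f([(303,325),(335,325)],zb+.016).tolist())
"
```

```text
0.01761927534150949 front [[24.2, -44.6], [24.2, 44.7]]
bay walls floor [[24.4, -47.4], [24.5, 48.3]] tops [[26.7, -51.8], [26.8, 53.6]]
heels [[82.3, -32.4], [82.3, 33.6]] archtop [[26.5  0.4]] handle end [[-13.2, -7.2], [-13.2, 8.9]]
```

Emit:
servo_tool:
  steps:
    - {"travel": [-0.015,-0.002,0.03],"rotation": [0,0,0],"gripper": 0}
    - {"travel": [-0.015,-0.002,0.061],"rotation": [0,0,0],"gripper": 0}
    - {"travel": [-0.015,-0.002,0.061],"rotation": [0,0,0],"gripper": 0}
    - {"travel": [-0.015,-0.002,0.061],"rotation": [0,0,0],"gripper": 0}
    - {"travel": [-0.015,-0.002,0.061],"rotation": [0,0,0],"gripper": 0.4}
    - {"travel": [-0.015,-0.002,0.061],"rotation": [0,0,0],"gripper": 0.4}
    - {"travel": [-0.015,-0.002,0.061],"rotation": [0,0,0],"gripper": 0.4}
    - {"travel": [-0.015,-0.002,-0.1],"rotation": [0,0,0],"gripper": 0.4}
    - {"travel": [-0.015,-0.002,-0.4],"rotation": [0,0,0],"gripper": 0.4}
    - {"travel": [-0.015,-0.002,-0.7],"rotation": [0,0,0],"gripper": 0.4}
    - {"travel": [-0.015,-0.002,-0.8],"rotation": [0,0,0],"gripper": 0.4}
    - {"travel": [-0.015,-0.002,-0.8],"rotation": [0,0,0],"gripper": 0.4}
    - {"travel": [-0.015,-0.002,-0.8],"rotation": [0,0,0],"gripper": 0.4}

```text
time_s: 7.2
ee_pos: [0.5533, -0.0157, 0.1399]
tool_rot: [-0.0, 0.999, 0.036, -0.0]
wrist_force: [1.1, -1.0, 1.5]
opening: 0.0368
finger_force: 0.0
```

```bash
python3 -c "
from h import *
c=cam('wrist');p,R=pose();print(p)
i=c['pixels'][0:240,80:560,::-1]
cv2.imwrite('pics/w5.png',cv2.resize(i,(800,400),interpolation=cv2.INTER_CUBIC))
"
```

```text
[ 0.55275848 -0.01563343  0.13912252]
```

View pics/w5.png

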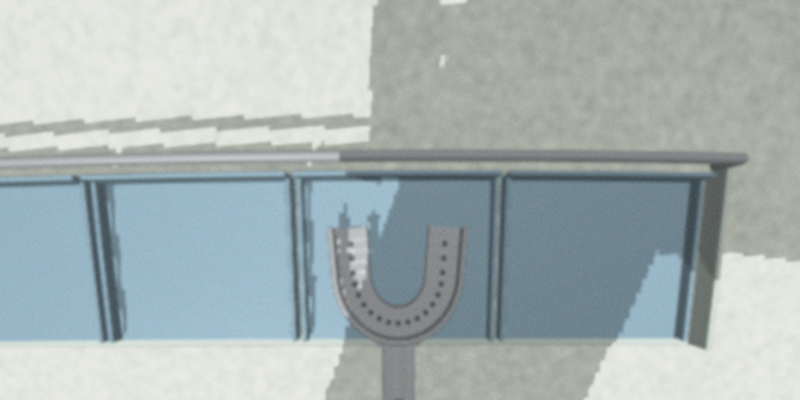

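```bash
python3 -c "
from h import *
q=plan([(.4433,.087,.10,.7)],.5)
plan([(.4433,.087,.0045,.7)],.5,q)
print('carry');q=plan([(.4433,.087,.07,.7),(.5402-.0,.1836,.09,-85.9)],0,((np.array([.4433,.087,.0045])),head(.7)))
"
```

```text
rows 3: travel [-0.169, -0.184, 0.066] rot [-0.001, 0.001, -0.755] g 0.5
rows 3: travel [-0.09, -0.233, 0.065] rot [-0.001, 0.001, -0.755] g 0.5
rows 3: travel [0.003, -0.25, 0.065] rot [-0.001, 0.001, -0.755] g 0.5
rows 3: travel [0.095, -0.231, 0.065] rot [-0.001, 0.001, -0.755] g 0.5
  -> [0.4433 0.087  0.1   ] h 0.7
rows 3: travel [0.0, 0.0, 0.637] rot [-0.0, 0.0, 0.0] g 0.5
  -> [0.4433 0.087  0.0045] h 0.7
carry
rows 2: travel [0.0, 0.0, -0.437] rot [0.0, 0.0, 0.0] g 0
  -> [0.4433 0.087  0.07  ] h 0.7
rows 3: travel [0.159, 0.163, -0.033] rot [0.0, 0.0, 0.756] g 0
rows 3: travel [0.208, 0.093, -0.033] rot [0.0, 0.0, 0.756] g 0
rows 3: travel [0.228, 0.01, -0.033] rot [0.0, 0.0, 0.756] g 0
rows 3: travel [0.215, -0.075, -0.033] rot [0.0, 0.0, 0.756] g 0
  -> [0.5402 0.1836 0.09  ] h -85.9
```

Emit:
servo_tool:
  steps:
    - {"travel": [-0.085,-0.092,0.033],"rotation": [0,0,-0.378],"gripper": 0.5}
    - {"travel": [-0.169,-0.184,0.066],"rotation": [0,0,-0.755],"gripper": 0.5}
    - {"travel": [-0.169,-0.184,0.066],"rotation": [0,0,-0.755],"gripper": 0.5}

```text
time_s: 7.55
ee_pos: [0.5229, 0.011, 0.1277]
tool_rot: [-0.001, 0.974, 0.226, -0.003]
wrist_force: [-0.6, -0.7, -0.1]
opening: 0.0457
finger_force: 0.0
```

Emit:
servo_tool:
  steps:
    - {"travel": [-0.045,-0.117,0.033],"rotation": [0,0,-0.378],"gripper": 0.5}
    - {"travel": [-0.09,-0.233,0.065],"rotation": [0,0,-0.755],"gripper": 0.5}
    - {"travel": [-0.09,-0.233,0.065],"rotation": [0,0,-0.755],"gripper": 0.5}

```text
time_s: 7.85
ee_pos: [0.4955, 0.0364, 0.1181]
tool_rot: [-0.001, 0.914, 0.405, -0.003]
wrist_force: [1.2, -0.2, 0.7]
opening: 0.0456
finger_force: 0.0
```

Emit:
servo_tool:
  steps:
    - {"travel": [0.002,-0.125,0.033],"rotation": [0,0,-0.378],"gripper": 0.5}
    - {"travel": [0.003,-0.25,0.065],"rotation": [0,0,-0.755],"gripper": 0.5}
    - {"travel": [0.003,-0.25,0.065],"rotation": [0,0,-0.755],"gripper": 0.5}

```text
time_s: 8.15
ee_pos: [0.4682, 0.062, 0.1085]
tool_rot: [-0.001, 0.822, 0.569, -0.003]
wrist_force: [-0.7, 0.1, -0.2]
opening: 0.0459
finger_force: 0.0
```

Emit:
servo_tool:
  steps:
    - {"travel": [0.05,-0.116,0.033],"rotation": [0,0,-0.378],"gripper": 0.5}
    - {"travel": [0.095,-0.231,0.065],"rotation": [0,0,-0.755],"gripper": 0.5}
    - {"travel": [0.095,-0.231,0.065],"rotation": [0,0,-0.755],"gripper": 0.5}
    - {"travel": [0.095,-0.231,0.065],"rotation": [0,0,-0.755],"gripper": 0.5}
    - {"travel": [0.095,-0.231,0.065],"rotation": [0,0,-0.755],"gripper": 0.5}

```text
time_s: 8.65
ee_pos: [0.4441, 0.0869, 0.1004]
tool_rot: [-0.0, 0.704, 0.71, -0.001]
wrist_force: [0.3, -0.2, 1.0]
opening: 0.0458
finger_force: 0.0
```

```bash
python3 -c "
from h import *
c=cam('wrist','w6');p,R=pose();print(p,R.as_matrix().round(3))
a=ortho(c,.36,.54,.02,.18,.016,.5)
for t in tray(a,.54,.18,.5,thr=0)[0]: print(t)
# handle mask in image, columns 270-370
i=cv2.GaussianBlur(c['pixels'],(0,0),1).astype(int);m=(i[...,2]-i[...,1]>0)&(i.max(2)>60)
for r in range(120,320,12):
    q=np.nonzero(m[r,230:410])[0];print(r,(q.min()+230,q.max()+230,len(q)) if len(q) else None,end=' ')
"
```

```text
[0.44435777 0.08686413 0.1006528 ] [[-0.009  1.    -0.001]
 [ 1.     0.009 -0.   ]
 [-0.    -0.001 -1.   ]]
(array([0.4437, 0.111 ]), 90.1, np.float64(73.5), np.float64(43.0))
120 None 132 None 144 None 156 None 168 (np.int64(290), np.int64(342), 26) 180 (np.int64(288), np.int64(348), 37) 192 (np.int64(290), np.int64(346), 38) 204 (np.int64(295), np.int64(341), 47) 216 (np.int64(305), np.int64(331), 27) 228 (np.int64(309), np.int64(326), 18) 240 (np.int64(309), np.int64(326), 18) 252 (np.int64(309), np.int64(326), 18) 264 (np.int64(309), np.int64(326), 18) 276 None 288 None 300 None 312 None
```

Emit:
servo_tool:
  steps:
    - {"travel": [0,0,0.25],"rotation": [0,0,0],"gripper": 0.5}
    - {"travel": [0,0,0.5],"rotation": [0,0,0],"gripper": 0.5}
    - {"travel": [0,0,0.64],"rotation": [0,0,0],"gripper": 0.5}
    - {"travel": [0,0,0.64],"rotation": [0,0,0],"gripper": 0.5}
    - {"travel": [0,0,0.64],"rotation": [0,0,0],"gripper": 0}
    - {"travel": [0,0,0.64],"rotation": [0,0,0],"gripper": 0}
    - {"travel": [0,0,0.64],"rotation": [0,0,0],"gripper": 0}
    - {"travel": [0,0,0.64],"rotation": [0,0,0],"gripper": 0}
    - {"travel": [0,0,0.64],"rotation": [0,0,0],"gripper": 0}
  newtons: 40

```text
time_s: 9.6
ee_pos: [0.4453, 0.0871, 0.0061]
tool_rot: [0.001, 0.703, 0.711, 0.001]
wrist_force: [1.0, -1.8, 2.2]
opening: 0.0151
finger_force: 39.9
```

Emit:
servo_tool:
  steps:
    - {"travel": [0,0,-0.05],"rotation": [0,0,0],"gripper": 0}
    - {"travel": [0,0,-0.2],"rotation": [0,0,0],"gripper": 0}
    - {"travel": [0,0,-0.437],"rotation": [0,0,0],"gripper": 0}
    - {"travel": [0,0,-0.437],"rotation": [0,0,0],"gripper": 0}

```text
time_s: 10.0
ee_pos: [0.447, 0.0875, 0.0746]
tool_rot: [0.002, 0.703, 0.711, 0.002]
wrist_force: [-0.3, -0.9, -0.8]
opening: 0.0151
finger_force: 39.9
```

Emit:
servo_tool:
  steps:
    - {"travel": [0.053,0.054,-0.011],"rotation": [0,0,0.252],"gripper": 0}
    - {"travel": [0.106,0.109,-0.022],"rotation": [0,0,0.504],"gripper": 0}
    - {"travel": [0.159,0.163,-0.033],"rotation": [0,0,0.756],"gripper": 0}

```text
time_s: 10.3
ee_pos: [0.4688, 0.1114, 0.0759]
tool_rot: [0.0, 0.826, 0.564, -0.0]
wrist_force: [0.1, 0.3, -0.0]
opening: 0.0149
finger_force: 39.9
```

Emit:
servo_tool:
  steps:
    - {"travel": [0.069,0.031,-0.011],"rotation": [0,0,0.252],"gripper": 0}
    - {"travel": [0.139,0.062,-0.022],"rotation": [0,0,0.504],"gripper": 0}
    - {"travel": [0.208,0.093,-0.033],"rotation": [0,0,0.756],"gripper": 0}

```text
time_s: 10.6
ee_pos: [0.4929, 0.1356, 0.0806]
tool_rot: [-0.0, 0.917, 0.399, -0.0]
wrist_force: [-0.0, 0.1, -0.4]
opening: 0.0149
finger_force: 39.9
```

Emit:
servo_tool:
  steps:
    - {"travel": [0.076,0.003,-0.011],"rotation": [0,0,0.252],"gripper": 0}
    - {"travel": [0.152,0.007,-0.022],"rotation": [0,0,0.504],"gripper": 0}
    - {"travel": [0.228,0.01,-0.033],"rotation": [0,0,0.756],"gripper": 0}

```text
time_s: 10.9
ee_pos: [0.5171, 0.1597, 0.0855]
tool_rot: [0.0, 0.976, 0.22, -0.0]
wrist_force: [0.1, -0.2, -0.8]
opening: 0.0151
finger_force: 39.9
```

Emit:
servo_tool:
  steps:
    - {"travel": [0.072,-0.025,-0.011],"rotation": [0,0,0.252],"gripper": 0}
    - {"travel": [0.143,-0.05,-0.022],"rotation": [0,0,0.504],"gripper": 0}
    - {"travel": [0.215,-0.075,-0.033],"rotation": [0,0,0.756],"gripper": 0}
    - {"travel": [0.215,-0.075,-0.033],"rotation": [0,0,0.756],"gripper": 0}
    - {"travel": [0.215,-0.075,-0.033],"rotation": [0,0,0.756],"gripper": 0}

```text
time_s: 11.4
ee_pos: [0.5408, 0.1833, 0.0903]
tool_rot: [0.0, 0.999, 0.037, -0.0]
wrist_force: [-0.5, -0.4, 0.3]
opening: 0.0147
finger_force: 39.9
```

```bash
python3 -c "
from h import *
c=cam('wrist','w7');p,R=pose();print(p,R.as_matrix().round(3))
i=cv2.GaussianBlur(c['pixels'],(0,0),.8).astype(int);m=(i[...,2]-i[...,0]<22)&(i.max(2)>60)
for r in range(100,345,8):
    q=np.nonzero(m[r,230:410])[0];print(r,(q.min()+230,q.max()+230,len(q)) if len(q) else None,end=' ')
plan([(.5402,.1836,.022,-85.9)],0)
"
```

```text
[0.540568   0.18312829 0.09026868] [[ 0.997  0.074 -0.001]
 [ 0.074 -0.997 -0.   ]
 [-0.001  0.    -1.   ]]
100 (np.int64(230), np.int64(409), 154) 108 (np.int64(230), np.int64(395), 21) 116 (np.int64(230), np.int64(392), 18) 124 (np.int64(230), np.int64(394), 20) 132 (np.int64(230), np.int64(394), 21) 140 (np.int64(230), np.int64(393), 20) 148 (np.int64(230), np.int64(392), 20) 156 (np.int64(230), np.int64(392), 21) 164 (np.int64(230), np.int64(392), 21) 172 (np.int64(230), np.int64(391), 20) 180 (np.int64(230), np.int64(391), 87) 188 (np.int64(230), np.int64(389), 86) 196 (np.int64(230), np.int64(389), 87) 204 (np.int64(230), np.int64(388), 84) 212 (np.int64(230), np.int64(364), 88) 220 (np.int64(230), np.int64(409), 180) 228 (np.int64(230), np.int64(409), 180) 236 (np.int64(230), np.int64(409), 180) 244 (np.int64(230), np.int64(409), 180) 252 (np.int64(230), np.int64(409), 180) 260 (np.int64(230), np.int64(409), 180) 268 (np.int64(230), np.int64(409), 180) 276 (np.int64(230), np.int64(409), 168) 284 (np.int64(230), np.int64(409), 164) 292 (np.int64(230), np.int64(409), 161) 300 (np.int64(230), np.int64(409), 158) 308 (np.int64(230), np.int64(409), 154) 316 (np.int64(230), np.int64(409), 152) 324 (np.int64(273), np.int64(364), 62) 332 (np.int64(274), np.int64(363), 60) 340 (np.int64(267), np.int64(370), 86) rows 2: travel [-0.002, -0.003, 0.455] rot [0.001, 0.002, 0.005] g 0
  -> [0.5402 0.1836 0.022 ] h -85.9
```

View pics/w7.png

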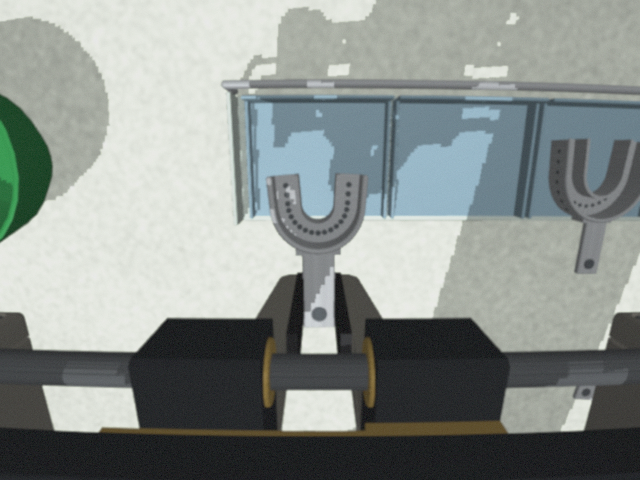

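```bash
cat >> h.py <<'E'
def rel(c,z0,L,H,heel,tip,front,walls):
    "tray origin x by heels / by tip, y; bay front x; bay centre y (tool frame mm)"
    p,R=pose();zb=p[2]-z0
    f=lambda uv,z:(R.inv().apply(ray(c,uv,z)-p)*1e3)[:,:2]
    a=f(heel,zb+H);b=f(tip,zb+.016);w=f(walls,.008)
    print('p',p.round(4),'org heels',(a.mean(0)-[L,0]).round(1),'w',np.ptp(a[:,1]).round(1),'org tip',(b.mean(0)+[40,0]).round(1),'front',f(front,.008)[:,0].round(1),'walls',w[:,1].round(1),'mid',w[:,1].mean().round(1))
E
python3 -c "
from h import *
c=cam('wrist')
rel(c,.005,36,.016,[(268,175),(367,175)],[(304,327),(334,327)],[(265,217),(370,217)],[(256,200),(383,200)])
"
```

```text
p [0.5406 0.1831 0.0903] org heels [25.4  0.1] w 44.8 org tip [25.5  0.9] front [24.7 24.8] walls [-45.   47.7] mid 1.3
```

Emit:
servo_tool:
  steps:
    - {"travel": [0,0,0.2],"rotation": [0,0,0],"gripper": 0}
    - {"travel": [0,0,0.4],"rotation": [0,0,0],"gripper": 0}
    - {"travel": [0,0,0.455],"rotation": [0,0,0],"gripper": 0}
    - {"travel": [0,0,0.455],"rotation": [0,0,0],"gripper": 0}
    - {"travel": [0,0,0.455],"rotation": [0,0,0],"gripper": 0}

```text
time_s: 12.0
ee_pos: [0.5418, 0.1836, 0.0233]
tool_rot: [-0.0, 0.999, 0.035, 0.0]
wrist_force: [-0.1, 0.2, -0.5]
opening: 0.0152
finger_force: 39.9
```

```bash
cat >> h.py <<'E'
def edges(c,heelcols,fcols,row):
    i=cv2.GaussianBlur(c['pixels'],(0,0),.7).astype(float);s=(i[...,2]-i[...,0])/i.max(2)
    for k in heelcols: print('heel col',k,[(r) for r in range(90,235) if s[r,k]>.13>=s[r+1,k]])
    for k in fcols: print('front col',k,[(r) for r in range(180,300) if s[r,k]>.13>=s[r+1,k]])
    g=i[row-2:row+3].mean(0).max(1);d=np.diff(g)
    print('wall grad',[(k,int(d[k])) for k in range(190,450) if abs(d[k])>5])
E
python3 -c "
from h import *
c=cam('wrist','w8');print(pose()[0])
edges(c,[275,280,285,350,355,360],[240,250,260,270,370,380,390],225)
"
```

```text
[0.54220307 0.18374444 0.02364183]
heel col 275 [175]
heel col 280 [174]
heel col 285 [174]
heel col 350 [173]
heel col 355 [173]
heel col 360 [174]
front col 240 [239]
front col 250 [239]
front col 260 [239]
front col 270 [239]
front col 370 [239]
front col 380 [239]
front col 390 [238]
wall grad [(198, -7), (199, -18), (200, -23), (201, -13), (203, -5), (204, -12), (205, -17), (206, -14), (207, -5), (216, 12), (217, 16), (218, 12), (219, 5), (222, -6), (223, -7), (226, -7), (227, -13), (228, -14), (229, -6), (231, 16), (232, 30), (233, 27), (234, 7), (235, -11), (236, -16), (238, 14), (239, 24), (240, 17), (241, 7), (271, -8), (272, -14), (273, -14), (274, -10), (275, -8), (276, -10), (277, -12), (278, -11), (279, -11), (280, -6), (282, 8), (283, 9), (284, 6), (291, -6), (292, -7), (296, -5), (297, -7), (300, 10), (301, 13), (302, 8), (332, -7), (333, -12), (334, -12), (335, -5), (337, 11), (338, 11), (339, 5), (347, -5), (348, -9), (349, -11), (350, -10), (351, -6), (354, 10), (355, 11), (356, 10), (357, 5), (400, -10), (401, -18), (402, -14), (403, -7), (405, 8), (406, 16), (407, 16), (408, 7), (410, -9), (411, -12), (412, -12), (413, -9), (416, 12), (417, 16), (418, 13), (419, 11), (420, 14), (421, 19), (422, 15), (423, 6)]
```

```bash
python3 -c "
import cv2
i=cv2.imread('pics/w8.png')[60:360,170:470]
cv2.imwrite('pics/w8c.png',cv2.resize(i,(600,600),interpolation=cv2.INTER_CUBIC))
"
```

```text
(no output)
```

View pics/w8c.png

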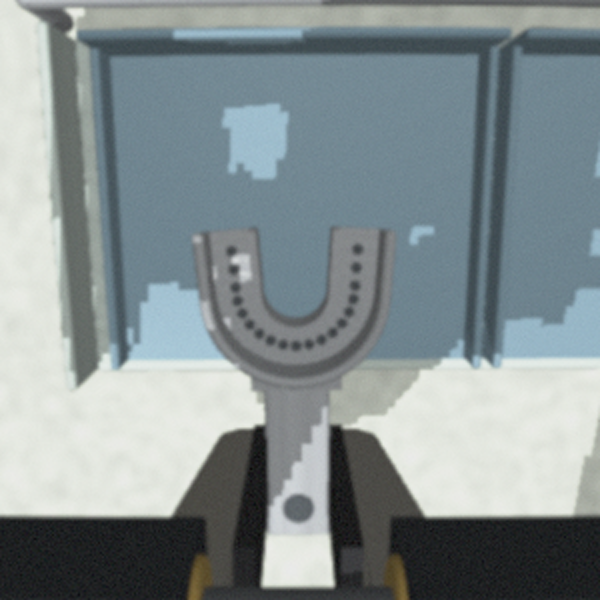

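```bash
python3 -c "
from h import *
c=cam('wrist')
rel(c,.005,36,.016,[(267,174.5),(366.5,174.5)],[(303.5,326),(335,326)],[(250,239.5),(380,239.5)],[(232,225),(402.5,225)])
"
```

```text
p [0.5424 0.1838 0.0238] org heels [25.5 -0.1] w 45.0 org tip [25.9  1.2] front [24.3 24.4] walls [-46.7  46.8] mid 0.1
```

Emit:
servo_tool:
  steps:
    - {"travel": [-0.009,-0.004,0.04],"rotation": [0,0,0.03],"gripper": 0}
    - {"travel": [-0.009,-0.004,0.072],"rotation": [0,0,0.03],"gripper": 0}
    - {"travel": [-0.009,-0.004,0.072],"rotation": [0,0,0.03],"gripper": 0}
    - {"travel": [-0.009,-0.004,0.072],"rotation": [0,0,0.03],"gripper": 0}

```text
time_s: 12.5
ee_pos: [0.54, 0.1844, 0.0121]
tool_rot: [-0.0, 1.0, 0.028, 0.0]
wrist_force: [-3.3, 0.4, 8.0]
opening: 0.0151
finger_force: 40.0
```

Emit:
servo_tool:
  steps:
    - {"travel": [0,0,0],"rotation": [0,0,0],"gripper": 0.4}
    - {"travel": [0,0,0],"rotation": [0,0,0],"gripper": 0.4}
    - {"travel": [0,0,0],"rotation": [0,0,0],"gripper": 0.4}
    - {"travel": [0,0,-0.1],"rotation": [0,0,0],"gripper": 0.4}
    - {"travel": [0,0,-0.35],"rotation": [0,0,0],"gripper": 0.4}
    - {"travel": [0,0,-0.65],"rotation": [0,0,0],"gripper": 0.4}
    - {"travel": [0,0,-0.85],"rotation": [0,0,0],"gripper": 0.4}
    - {"travel": [0,0,-0.85],"rotation": [0,0,0],"gripper": 0.4}
    - {"travel": [0,0,-0.85],"rotation": [0,0,0],"gripper": 0.4}

```text
time_s: 13.4
ee_pos: [0.5404, 0.1842, 0.1405]
tool_rot: [-0.0, 1.0, 0.028, 0.001]
wrist_force: [0.1, -0.1, -0.6]
opening: 0.0364
finger_force: 0.0
```

```bash
python3 -c "
from h import *
# M tray: origin top(.4253,-.2757), +x heading -89.6 ; grasp point handle side (+y); shift -? along handle
q=plan([(.4256,-.2547,.10,.4)],.5)
plan([(.4256,-.2547,.0045,.4)],.5,q)
"
```

```text
rows 3: travel [-0.232, 0.72, 0.067] rot [0.001, -0.001, -0.761] g 0.5
rows 3: travel [-0.482, 0.582, 0.067] rot [0.001, -0.001, -0.761] g 0.5
rows 3: travel [-0.664, 0.361, 0.067] rot [0.001, -0.001, -0.761] g 0.5
rows 3: travel [-0.751, 0.089, 0.067] rot [0.001, -0.001, -0.761] g 0.5
  -> [ 0.4256 -0.2547  0.1   ] h 0.4
rows 3: travel [0.0, 0.0, 0.637] rot [0.0, 0.0, 0.0] g 0.5
  -> [ 0.4256 -0.2547  0.0045] h 0.4
```

```bash
python3 -c "
from h import *
q=plan([(.4256,-.2547,.10,-179.6)],.5)
print(np.array(robot.get_state()['joint_positions']).round(2))
"
```

```text
rows 3: travel [-0.232, 0.72, 0.067] rot [-0.001, -0.001, 0.81] g 0.5
rows 3: travel [0.071, 0.753, 0.067] rot [-0.001, -0.001, 0.81] g 0.5
rows 3: travel [0.361, 0.664, 0.067] rot [-0.001, -0.001, 0.81] g 0.5
rows 3: travel [0.594, 0.468, 0.067] rot [-0.001, -0.001, 0.81] g 0.5
  -> [ 0.4256 -0.2547  0.1   ] h -179.6
[ 0.33  0.35  1.82 -0.    0.97  1.84]
```

Emit:
servo_tool:
  steps:
    - {"travel": [-0.077,0.24,0.022],"rotation": [0,0,0.27],"gripper": 0.5}
    - {"travel": [-0.155,0.48,0.045],"rotation": [0,0,0.54],"gripper": 0.5}
    - {"travel": [-0.232,0.72,0.067],"rotation": [0,0,0.81],"gripper": 0.5}

```text
time_s: 13.7
ee_pos: [0.5096, 0.0732, 0.1277]
tool_rot: [0.0, 0.984, -0.176, -0.001]
wrist_force: [0.1, 0.8, -1.0]
opening: 0.0459
finger_force: 0.0
```

Emit:
servo_tool:
  steps:
    - {"travel": [0.024,0.251,0.022],"rotation": [0,0,0.27],"gripper": 0.5}
    - {"travel": [0.047,0.502,0.045],"rotation": [0,0,0.54],"gripper": 0.5}
    - {"travel": [0.071,0.753,0.067],"rotation": [0,0,0.81],"gripper": 0.5}

```text
time_s: 14.0
ee_pos: [0.4808, -0.0367, 0.1177]
tool_rot: [0.0, 0.929, -0.371, -0.001]
wrist_force: [0.3, -0.5, 0.4]
opening: 0.046
finger_force: 0.0
```

Emit:
servo_tool:
  steps:
    - {"travel": [0.12,0.221,0.022],"rotation": [0,0,0.27],"gripper": 0.5}
    - {"travel": [0.241,0.443,0.045],"rotation": [0,0,0.54],"gripper": 0.5}
    - {"travel": [0.361,0.664,0.067],"rotation": [0,0,0.81],"gripper": 0.5}

```text
time_s: 14.3
ee_pos: [0.4521, -0.1462, 0.1078]
tool_rot: [0.0, 0.835, -0.55, -0.001]
wrist_force: [0.8, 0.2, 0.3]
opening: 0.0459
finger_force: 0.0
```

Emit:
servo_tool:
  steps:
    - {"travel": [0.198,0.156,0.022],"rotation": [0,0,0.27],"gripper": 0.5}
    - {"travel": [0.396,0.312,0.045],"rotation": [0,0,0.54],"gripper": 0.5}
    - {"travel": [0.594,0.468,0.067],"rotation": [0,0,0.81],"gripper": 0.5}
    - {"travel": [0.594,0.468,0.067],"rotation": [0,0,0.81],"gripper": 0.5}
    - {"travel": [0.594,0.468,0.067],"rotation": [0,0,0.81],"gripper": 0.5}
    - {"travel": [0.594,0.468,0.067],"rotation": [0,0,0.81],"gripper": 0.5}

```text
time_s: 14.9
ee_pos: [0.4245, -0.2539, 0.0983]
tool_rot: [0.0, 0.71, -0.704, -0.001]
wrist_force: [-0.0, 0.5, 0.4]
opening: 0.0461
finger_force: 0.0
```

```bash
python3 -c "
from h import *
c=cam('wrist','w9');p,R=pose();print(p,R.as_matrix().round(3),np.array(robot.get_state()['joint_positions']).round(2))
a=ortho(c,.36,.49,-.34,-.20,.016,.5)
for t in tray(a,.49,-.20,.5,thr=0)[0]: print(t)
i=cv2.GaussianBlur(c['pixels'],(0,0),1).astype(int);m=(i[...,2]-i[...,1]>0)&(i.max(2)>60)
for r in range(120,320,12):
    q=np.nonzero(m[r,230:410])[0];print(r,(q.min()+230,q.max()+230,len(q)) if len(q) else None,end=' ')
"
```

```text
[ 0.4247972  -0.25374044  0.09850338] [[ 0.008 -1.    -0.001]
 [-1.    -0.008  0.001]
 [-0.001  0.001 -1.   ]] [-0.54  0.31  2.01  0.    0.83  2.59]
(array([ 0.4264, -0.2785]), -89.8, np.float64(83.5), np.float64(52.0))
120 None 132 None 144 None 156 (np.int64(296), np.int64(337), 6) 168 (np.int64(280), np.int64(354), 42) 180 (np.int64(281), np.int64(353), 42) 192 (np.int64(283), np.int64(351), 47) 204 (np.int64(289), np.int64(345), 57) 216 (np.int64(302), np.int64(331), 30) 228 (np.int64(307), np.int64(326), 20) 240 (np.int64(308), np.int64(326), 19) 252 (np.int64(308), np.int64(325), 18) 264 (np.int64(309), np.int64(325), 17) 276 None 288 None 300 None 312 None
```

Emit:
servo_tool:
  steps:
    - {"travel": [0,0.002,0.25],"rotation": [0,0,0],"gripper": 0.5}
    - {"travel": [0,0.002,0.5],"rotation": [0,0,0],"gripper": 0.5}
    - {"travel": [0,0.002,0.627],"rotation": [0,0,0],"gripper": 0.5}
    - {"travel": [0,0.002,0.627],"rotation": [0,0,0],"gripper": 0.5}
    - {"travel": [0,0.002,0.627],"rotation": [0,0,0],"gripper": 0}
    - {"travel": [0,0.002,0.627],"rotation": [0,0,0],"gripper": 0}
    - {"travel": [0,0.002,0.627],"rotation": [0,0,0],"gripper": 0}
    - {"travel": [0,0.002,0.627],"rotation": [0,0,0],"gripper": 0}
    - {"travel": [0,0.002,0.627],"rotation": [0,0,0],"gripper": 0}
  newtons: 40

```text
time_s: 15.85
ee_pos: [0.4253, -0.2551, 0.0056]
tool_rot: [-0.0, 0.709, -0.705, 0.001]
wrist_force: [0.1, 0.9, 2.8]
opening: 0.015
finger_force: 40.0
```

Emit:
servo_tool:
  steps:
    - {"travel": [0,0,-0.05],"rotation": [0,0,0],"gripper": 0}
    - {"travel": [0,0,-0.2],"rotation": [0,0,0],"gripper": 0}
    - {"travel": [0,0,-0.5],"rotation": [0,0,0],"gripper": 0}
    - {"travel": [0,0,-0.57],"rotation": [0,0,0],"gripper": 0}
    - {"travel": [0,0,-0.57],"rotation": [0,0,0],"gripper": 0}
    - {"travel": [0,0,-0.57],"rotation": [0,0,0],"gripper": 0}

```text
time_s: 16.45
ee_pos: [0.4243, -0.2546, 0.0899]
tool_rot: [0.0, 0.709, -0.705, -0.0]
wrist_force: [-0.3, -0.1, -0.6]
opening: 0.0153
finger_force: 40.0
```

```bash
python3 -c "
from h import *
print(robot.get_state()['opening'])
plan([(.5474,.0838,.09,-85.9)],0)"
```

```text
0.015282487248155901
rows 3: travel [-0.563, -0.209, -0.0] rot [0.0, 0.0, -0.818] g 0
rows 3: travel [-0.433, -0.415, -0.0] rot [0.0, 0.0, -0.818] g 0
rows 3: travel [-0.232, -0.553, -0.0] rot [0.0, 0.0, -0.818] g 0
rows 3: travel [0.007, -0.6, -0.0] rot [0.0, 0.0, -0.818] g 0
  -> [0.5474 0.0838 0.09  ] h -85.9
```

Emit:
servo_tool:
  steps:
    - {"travel": [-0.188,-0.07,0],"rotation": [0,0,-0.273],"gripper": 0}
    - {"travel": [-0.375,-0.139,0],"rotation": [0,0,-0.545],"gripper": 0}
    - {"travel": [-0.563,-0.209,0],"rotation": [0,0,-0.818],"gripper": 0}

```text
time_s: 16.75
ee_pos: [0.4545, -0.169, 0.0886]
tool_rot: [0.0, 0.839, -0.544, -0.002]
wrist_force: [-0.0, 0.1, 0.2]
opening: 0.0148
finger_force: 40.0
```

Emit:
servo_tool:
  steps:
    - {"travel": [-0.144,-0.138,0],"rotation": [0,0,-0.273],"gripper": 0}
    - {"travel": [-0.289,-0.277,0],"rotation": [0,0,-0.545],"gripper": 0}
    - {"travel": [-0.433,-0.415,0],"rotation": [0,0,-0.818],"gripper": 0}

```text
time_s: 17.05
ee_pos: [0.4853, -0.0843, 0.0886]
tool_rot: [0.0, 0.932, -0.362, -0.002]
wrist_force: [0.5, -1.5, -0.5]
opening: 0.0146
finger_force: 40.0
```

Emit:
servo_tool:
  steps:
    - {"travel": [-0.077,-0.184,0],"rotation": [0,0,-0.273],"gripper": 0}
    - {"travel": [-0.155,-0.369,0],"rotation": [0,0,-0.545],"gripper": 0}
    - {"travel": [-0.232,-0.553,0],"rotation": [0,0,-0.818],"gripper": 0}

```text
time_s: 17.35
ee_pos: [0.516, 0.0001, 0.0885]
tool_rot: [0.0, 0.986, -0.165, -0.002]
wrist_force: [-0.3, 0.0, -1.2]
opening: 0.0148
finger_force: 40.0
```

Emit:
servo_tool:
  steps:
    - {"travel": [0.002,-0.2,0],"rotation": [0,0,-0.273],"gripper": 0}
    - {"travel": [0.005,-0.4,0],"rotation": [0,0,-0.545],"gripper": 0}
    - {"travel": [0.007,-0.6,0],"rotation": [0,0,-0.818],"gripper": 0}
    - {"travel": [0.007,-0.6,0],"rotation": [0,0,-0.818],"gripper": 0}
    - {"travel": [0.007,-0.6,0],"rotation": [0,0,-0.818],"gripper": 0}

```text
time_s: 17.85
ee_pos: [0.5466, 0.0835, 0.0886]
tool_rot: [0.0, 0.999, 0.035, -0.002]
wrist_force: [-0.5, -0.5, -0.4]
opening: 0.0147
finger_force: 40.0
```

Emit:
servo_tool:
  steps:
    - {"travel": [0,0,0.15],"rotation": [0,0,0],"gripper": 0}
    - {"travel": [0,0,0.35],"rotation": [0,0,0],"gripper": 0}
    - {"travel": [0,0,0.455],"rotation": [0,0,0],"gripper": 0}
    - {"travel": [0,0,0.455],"rotation": [0,0,0],"gripper": 0}
    - {"travel": [0,0,0.455],"rotation": [0,0,0],"gripper": 0}

```text
time_s: 18.35
ee_pos: [0.5472, 0.0825, 0.0218]
tool_rot: [0.0, 0.999, 0.035, -0.001]
wrist_force: [0.8, 0.2, -0.1]
opening: 0.0149
finger_force: 40.0
```

```bash
python3 -c "
from h import *
c=cam('wrist','w10');p,R=pose();print(p,R.as_matrix().round(3))
edges(c,[262,270,275,360,365,372],[240,250,260,375,385,395],228)
i=c['pixels'].astype(int)
print('tip',[(r,*i[r,[308,328]].max(1)) for r in range(316,336)])
print('heel rows cols',[(k,*(i[152,k])) for k in list(range(250,266,2))+list(range(366,390,2))])
print('handle',[(k,i[300,k].max()) for k in list(range(298,309))+list(range(328,342))])
i=cv2.imread('pics/w10.png')[60:360,170:470]
cv2.imwrite('pics/w10c.png',cv2.resize(i,(600,600),interpolation=cv2.INTER_CUBIC))
"
```

```text
[0.54798102 0.08276066 0.02250884] [[ 0.998  0.07   0.   ]
 [ 0.07  -0.998 -0.   ]
 [ 0.     0.    -1.   ]]
heel col 262 [161]
heel col 270 [160]
heel col 275 [159]
heel col 360 [159]
heel col 365 [159]
heel col 372 [160]
front col 240 [235]
front col 250 [235]
front col 260 [235]
front col 375 [235]
front col 385 [235]
front col 395 [235]
wall grad [(208, -12), (209, -21), (210, -22), (211, -13), (212, -8), (213, -12), (214, -14), (215, -7), (219, 11), (220, 14), (221, 8), (223, -7), (224, -14), (225, -12), (226, -6), (228, 16), (229, 26), (230, 21), (231, 5), (233, 5), (234, 17), (235, 16), (236, 7), (264, -9), (265, -14), (266, -18), (267, -16), (268, -9), (269, -5), (270, -5), (271, -9), (272, -10), (273, -9), (274, -5), (277, 6), (278, 9), (279, 9), (280, 6), (291, -5), (292, -13), (293, -16), (294, -9), (296, 11), (297, 16), (298, 11), (337, -6), (338, -14), (339, -15), (340, -8), (342, 12), (343, 17), (344, 11), (355, -8), (356, -10), (357, -11), (358, -8), (362, 6), (363, 10), (364, 11), (365, 9), (398, -9), (399, -17), (400, -18), (401, -9), (403, 7), (404, 16), (405, 18), (
[... 1733 characters left out ...]
(384, np.int64(115), np.int64(137), np.int64(148)), (386, np.int64(114), np.int64(137), np.int64(148)), (388, np.int64(112), np.int64(132), np.int64(145))]
handle [(298, np.int64(28)), (299, np.int64(29)), (300, np.int64(28)), (301, np.int64(32)), (302, np.int64(39)), (303, np.int64(73)), (304, np.int64(113)), (305, np.int64(132)), (306, np.int64(137)), (307, np.int64(136)), (308, np.int64(137)), (328, np.int64(205)), (329, np.int64(207)), (330, np.int64(206)), (331, np.int64(206)), (332, np.int64(199)), (333, np.int64(175)), (334, np.int64(117)), (335, np.int64(56)), (336, np.int64(16)), (337, np.int64(32)), (338, np.int64(24)), (339, np.int64(30)), (340, np.int64(26)), (341, np.int64(28))]
```

View pics/w10c.png

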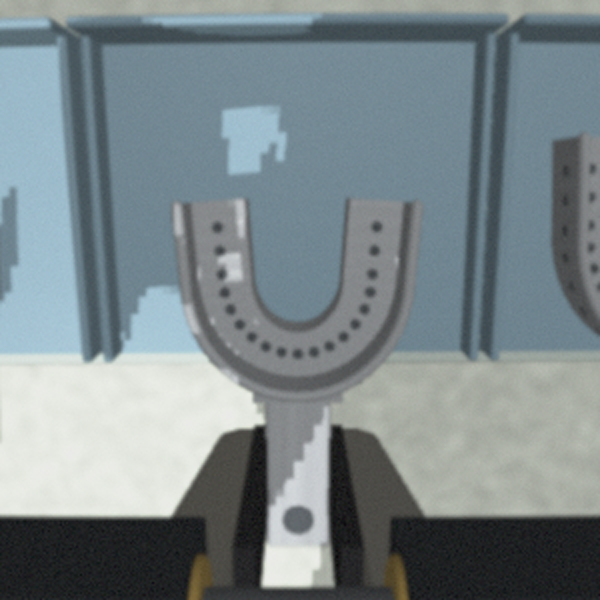

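```bash
python3 -c "
from h import *
c=cam('wrist')
rel(c,.005,46,.017,[(256.5,160.2),(381,160.2)],[(303.5,333),(334.5,333)],[(250,235.5),(385,235.5)],[(229.3,228),(399.7,228)])
"
```

```text
p [0.5484 0.083  0.0229] org heels [21.6  1. ] w 55.3 org tip [21.8  1.1] front [26.6 26.6] walls [-47.8  45.2] mid -1.3
```

Emit:
servo_tool:
  steps:
    - {"travel": [0.033,-0.015,0],"rotation": [0,0,0],"gripper": 0}
    - {"travel": [0.033,-0.015,0.04],"rotation": [0,0,0],"gripper": 0}
    - {"travel": [0.033,-0.015,0.066],"rotation": [0,0,0],"gripper": 0}
    - {"travel": [0.033,-0.015,0.066],"rotation": [0,0,0],"gripper": 0}
    - {"travel": [0.033,-0.015,0.066],"rotation": [0,0,0],"gripper": 0}

```text
time_s: 18.95
ee_pos: [0.5531, 0.0862, 0.0127]
tool_rot: [-0.0, 0.999, 0.036, 0.0]
wrist_force: [-1.3, -0.3, 7.0]
opening: 0.015
finger_force: 40.0
```

Emit:
servo_tool:
  steps:
    - {"travel": [0,0,0],"rotation": [0,0,0],"gripper": 0.4}
    - {"travel": [0,0,0],"rotation": [0,0,0],"gripper": 0.4}
    - {"travel": [0,0,0],"rotation": [0,0,0],"gripper": 0.4}
    - {"travel": [0,0,-0.1],"rotation": [0,0,0],"gripper": 0.4}
    - {"travel": [0,0,-0.35],"rotation": [0,0,0],"gripper": 0.4}
    - {"travel": [0,0,-0.65],"rotation": [0,0,0],"gripper": 0.4}
    - {"travel": [0,0,-0.85],"rotation": [0,0,0],"gripper": 0.4}
    - {"travel": [0,0,-0.85],"rotation": [0,0,0],"gripper": 0.4}
    - {"travel": [0,0,-0.85],"rotation": [0,0,0],"gripper": 0.4}

```text
time_s: 19.85
ee_pos: [0.5531, 0.0861, 0.141]
tool_rot: [-0.0, 0.999, 0.036, 0.001]
wrist_force: [0.1, -0.7, -0.7]
opening: 0.0368
finger_force: 0.0
```

```bash
python3 -c "
from h import *
# XL: grasp point (.4305,-.067), heading -2 -> carry to grasp (.43,-.25)
q=plan([(.4305,-.068,.08,-2)],.5)
c=cam('wrist','w11')
"
```

```text
rows 4: travel [-0.296, 0.322, 0.135] rot [0.001, -0.001, -0.976] g 0.5
rows 4: travel [-0.413, 0.146, 0.135] rot [0.001, -0.001, -0.976] g 0.5
rows 4: travel [-0.433, -0.065, 0.135] rot [0.001, -0.001, -0.976] g 0.5
  -> [ 0.4305 -0.068   0.08  ] h -2
```

```bash
python3 -c "
from h import *
q=plan([(.4305,-.068,.10,-177)],.5)
"
```

```text
rows 3: travel [-0.221, 0.241, 0.066] rot [0.0, 0.0, 0.795] g 0.5
rows 3: travel [-0.11, 0.308, 0.066] rot [0.0, 0.0, 0.795] g 0.5
rows 3: travel [0.018, 0.327, 0.066] rot [0.0, 0.0, 0.795] g 0.5
rows 3: travel [0.143, 0.294, 0.066] rot [0.0, 0.0, 0.795] g 0.5
  -> [ 0.4305 -0.068   0.1   ] h -177
```

Emit:
servo_tool:
  steps:
    - {"travel": [-0.074,0.08,0.022],"rotation": [0,0,0.265],"gripper": 0.5}
    - {"travel": [-0.147,0.161,0.044],"rotation": [0,0,0.53],"gripper": 0.5}
    - {"travel": [-0.221,0.241,0.066],"rotation": [0,0,0.795],"gripper": 0.5}

```text
time_s: 20.2
ee_pos: [0.5206, 0.0471, 0.1282]
tool_rot: [0.0, 0.986, -0.165, -0.001]
wrist_force: [-0.3, -0.6, 0.6]
opening: 0.0457
finger_force: 0.0
```

Emit:
servo_tool:
  steps:
    - {"travel": [-0.037,0.103,0.022],"rotation": [0,0,0.265],"gripper": 0.5}
    - {"travel": [-0.073,0.205,0.044],"rotation": [0,0,0.53],"gripper": 0.5}
    - {"travel": [-0.11,0.308,0.066],"rotation": [0,0,0.795],"gripper": 0.5}

```text
time_s: 20.5
ee_pos: [0.4901, 0.0086, 0.1184]
tool_rot: [0.001, 0.934, -0.357, -0.001]
wrist_force: [0.2, 0.6, -0.1]
opening: 0.0459
finger_force: 0.0
```

Emit:
servo_tool:
  steps:
    - {"travel": [0.006,0.109,0.022],"rotation": [0,0,0.265],"gripper": 0.5}
    - {"travel": [0.012,0.218,0.044],"rotation": [0,0,0.53],"gripper": 0.5}
    - {"travel": [0.018,0.327,0.066],"rotation": [0,0,0.795],"gripper": 0.5}

```text
time_s: 20.8
ee_pos: [0.4596, -0.0298, 0.1086]
tool_rot: [0.001, 0.845, -0.534, -0.001]
wrist_force: [-0.2, 0.2, -0.1]
opening: 0.0463
finger_force: 0.0
```

Emit:
servo_tool:
  steps:
    - {"travel": [0.048,0.098,0.022],"rotation": [0,0,0.265],"gripper": 0.5}
    - {"travel": [0.095,0.196,0.044],"rotation": [0,0,0.53],"gripper": 0.5}
    - {"travel": [0.143,0.294,0.066],"rotation": [0,0,0.795],"gripper": 0.5}
    - {"travel": [0.143,0.294,0.066],"rotation": [0,0,0.795],"gripper": 0.5}
    - {"travel": [0.143,0.294,0.066],"rotation": [0,0,0.795],"gripper": 0.5}

```text
time_s: 21.3
ee_pos: [0.4304, -0.0678, 0.0995]
tool_rot: [0.0, 0.726, -0.688, -0.001]
wrist_force: [0.4, 0.2, 0.7]
opening: 0.0462
finger_force: 0.0
```

```bash
python3 -c "
from h import *
c=cam('wrist','w12');p,R=pose();print(p,R.as_matrix().round(3),np.array(robot.get_state()['joint_positions']).round(2))
a=ortho(c,.36,.5,-.17,-.02,.016,.5)
for t in tray(a,.5,-.02,.5,thr=0)[0]: print(t)
i=cv2.GaussianBlur(c['pixels'],(0,0),1).astype(int);m=(i[...,2]-i[...,1]>0)&(i.max(2)>60)
for r in range(120,320,12):
    q=np.nonzero(m[r,230:410])[0];print(r,(q.min()+230,q.max()+230,len(q)) if len(q) else None,end=' ')
"
```

```text
[ 0.4309368  -0.06763757  0.09975543] [[ 0.055 -0.998 -0.001]
 [-0.998 -0.055  0.   ]
 [-0.     0.001 -1.   ]] [-0.16  0.22  2.13  0.    0.79  2.93]
(array([ 0.4306, -0.09  ]), -92.6, np.float64(103.1), np.float64(73.2))
120 None 132 (np.int64(276), np.int64(302), 27) 144 (np.int64(277), np.int64(381), 54) 156 (np.int64(276), np.int64(379), 54) 168 (np.int64(277), np.int64(375), 51) 180 (np.int64(278), np.int64(373), 54) 192 (np.int64(281), np.int64(369), 64) 204 (np.int64(289), np.int64(361), 73) 216 (np.int64(301), np.int64(348), 48) 228 (np.int64(311), np.int64(328), 18) 240 (np.int64(310), np.int64(327), 18) 252 (np.int64(309), np.int64(325), 17) 264 (np.int64(307), np.int64(324), 18) 276 None 288 None 300 None 312 None
```

Emit:
servo_tool:
  steps:
    - {"travel": [0,0,0.25],"rotation": [0,0,0.04],"gripper": 0.5}
    - {"travel": [0,0,0.5],"rotation": [0,0,0.04],"gripper": 0.5}
    - {"travel": [0,0,0.633],"rotation": [0,0,0.04],"gripper": 0.5}
    - {"travel": [0,0,0.633],"rotation": [0,0,0.04],"gripper": 0.5}
    - {"travel": [0,0,0.633],"rotation": [0,0,0.04],"gripper": 0}
    - {"travel": [0,0,0.633],"rotation": [0,0,0.04],"gripper": 0}
    - {"travel": [0,0,0.633],"rotation": [0,0,0.04],"gripper": 0}
    - {"travel": [0,0,0.633],"rotation": [0,0,0.04],"gripper": 0}
    - {"travel": [0,0,0.633],"rotation": [0,0,0.04],"gripper": 0}
    - {"travel": [0,0,0.633],"rotation": [0,0,0.04],"gripper": 0}
  newtons: 40

```text
time_s: 22.35
ee_pos: [0.4316, -0.0679, 0.0058]
tool_rot: [-0.001, 0.718, -0.696, 0.001]
wrist_force: [0.7, 1.9, 5.4]
opening: 0.0151
finger_force: 39.4
```

Emit:
servo_tool:
  steps:
    - {"travel": [0,0,-0.05],"rotation": [0,0,0],"gripper": 0}
    - {"travel": [0,0,-0.2],"rotation": [0,0,0],"gripper": 0}
    - {"travel": [0,0,-0.5],"rotation": [0,0,0],"gripper": 0}
    - {"travel": [0,0,-0.57],"rotation": [0,0,0],"gripper": 0}
    - {"travel": [0,0,-0.57],"rotation": [0,0,0],"gripper": 0}
    - {"travel": [0,0,-0.57],"rotation": [0,0,0],"gripper": 0}

```text
time_s: 22.95
ee_pos: [0.4303, -0.0678, 0.0901]
tool_rot: [0.0, 0.718, -0.696, -0.0]
wrist_force: [-0.6, -0.2, -0.9]
opening: 0.0148
finger_force: 39.4
```

```bash
python3 -c "
from h import *
c=cam('wrist','w13');i=c['pixels'].astype(int)
p,R=pose();print(robot.get_state()['opening'],p)
j=cv2.GaussianBlur(c['pixels'],(0,0),1).astype(int);m=(j[...,2]-j[...,1]>0)&(j.max(2)>60)
for r in range(60,350,10):
    q=np.nonzero(m[r,200:440])[0];print(r,(q.min()+200,q.max()+200,len(q)) if len(q) else None,end=' ')
plan([(.5617,-.1150,.09,-85.9)],0)"
```

```text
0.01482399010472653 [ 0.42996607 -0.06779854  0.08967802]
60 None 70 None 80 None 90 None 100 None 110 None 120 (np.int64(240), np.int64(371), 50) 130 (np.int64(240), np.int64(411), 90) 140 (np.int64(241), np.int64(409), 91) 150 (np.int64(242), np.int64(408), 91) 160 (np.int64(243), np.int64(406), 91) 170 (np.int64(243), np.int64(405), 89) 180 (np.int64(244), np.int64(403), 87) 190 (np.int64(246), np.int64(401), 86) 200 (np.int64(248), np.int64(399), 95) 210 (np.int64(252), np.int64(395), 100) 220 (np.int64(256), np.int64(389), 134) 230 (np.int64(263), np.int64(383), 120) 240 (np.int64(271), np.int64(375), 105) 250 (np.int64(283), np.int64(363), 81) 260 (np.int64(299), np.int64(342), 44) 270 (np.int64(305), np.int64(334), 30) 280 (np.int64(303), np.int64(335), 33) 290 (np.int64(303), np.int64(334), 32) 300 (np.int64(304), np.int64(334), 31) 310 (np.int64(304), np.int64(334), 30) 320 (np.int64(303), np.int64(332), 30) 330 (np.int64(303), np.int64(331), 29) 340 None rows 3: travel [0.086, -0.217, -0.001] rot [0.001, 0.001, -0.805] g 0
rows 3: travel [0.164, -0.166, -0.001] rot [0.001, 0.001, -0.805] g 0
rows 3: travel [0.216, -0.089, -0.001] rot [0.001, 0.001, -0.805] g 0
rows 3: travel [0.233, 0.003, -0.001] rot [0.001, 0.001, -0.805] g 0
  -> [ 0.5617 -0.115   0.09  ] h -85.9
```

```bash
python3 -c "
from h import *
plan([(.5595,-.1160,.09,-83.7)],0)"
```

```text
rows 3: travel [0.087, -0.213, -0.001] rot [0.001, 0.001, -0.824] g 0
rows 3: travel [0.165, -0.16, -0.001] rot [0.001, 0.001, -0.824] g 0
rows 3: travel [0.216, -0.081, -0.001] rot [0.001, 0.001, -0.824] g 0
rows 3: travel [0.23, 0.012, -0.001] rot [0.001, 0.001, -0.824] g 0
  -> [ 0.5595 -0.116   0.09  ] h -83.7
```

Emit:
servo_tool:
  steps:
    - {"travel": [0.029,-0.071,0],"rotation": [0,0,-0.275],"gripper": 0}
    - {"travel": [0.058,-0.142,0],"rotation": [0,0,-0.549],"gripper": 0}
    - {"travel": [0.087,-0.213,0],"rotation": [0,0,-0.824],"gripper": 0}

```text
time_s: 23.3
ee_pos: [0.4624, -0.0799, 0.089]
tool_rot: [0.001, 0.847, -0.532, -0.001]
wrist_force: [0.0, 0.6, -1.0]
opening: 0.0146
finger_force: 39.4
```

Emit:
servo_tool:
  steps:
    - {"travel": [0.055,-0.053,0],"rotation": [0,0,-0.275],"gripper": 0}
    - {"travel": [0.11,-0.107,0],"rotation": [0,0,-0.549],"gripper": 0}
    - {"travel": [0.165,-0.16,0],"rotation": [0,0,-0.824],"gripper": 0}

```text
time_s: 23.6
ee_pos: [0.4947, -0.0919, 0.0887]
tool_rot: [0.0, 0.938, -0.347, -0.002]
wrist_force: [0.0, 0.1, -1.1]
opening: 0.015
finger_force: 39.4
```

Emit:
servo_tool:
  steps:
    - {"travel": [0.072,-0.027,0],"rotation": [0,0,-0.275],"gripper": 0}
    - {"travel": [0.144,-0.054,0],"rotation": [0,0,-0.549],"gripper": 0}
    - {"travel": [0.216,-0.081,0],"rotation": [0,0,-0.824],"gripper": 0}

```text
time_s: 23.9
ee_pos: [0.5271, -0.104, 0.0885]
tool_rot: [-0.0, 0.989, -0.148, -0.002]
wrist_force: [-0.1, -0.6, -0.9]
opening: 0.0146
finger_force: 39.4
```

Emit:
servo_tool:
  steps:
    - {"travel": [0.077,0.004,0],"rotation": [0,0,-0.275],"gripper": 0}
    - {"travel": [0.153,0.008,0],"rotation": [0,0,-0.549],"gripper": 0}
    - {"travel": [0.23,0.012,0],"rotation": [0,0,-0.824],"gripper": 0}
    - {"travel": [0.23,0.012,0],"rotation": [0,0,-0.824],"gripper": 0}
    - {"travel": [0.23,0.012,0],"rotation": [0,0,-0.824],"gripper": 0}

```text
time_s: 24.4
ee_pos: [0.5591, -0.1158, 0.0891]
tool_rot: [-0.0, 0.999, 0.053, -0.001]
wrist_force: [-0.4, -0.5, -1.4]
opening: 0.0148
finger_force: 39.4
```

Emit:
servo_tool:
  steps:
    - {"travel": [0,0,0.15],"rotation": [0,0,0],"gripper": 0}
    - {"travel": [0,0,0.3],"rotation": [0,0,0],"gripper": 0}
    - {"travel": [0,0,0.4],"rotation": [0,0,0],"gripper": 0}
    - {"travel": [0,0,0.4],"rotation": [0,0,0],"gripper": 0}
    - {"travel": [0,0,0.4],"rotation": [0,0,0],"gripper": 0}

```text
time_s: 24.9
ee_pos: [0.5601, -0.1159, 0.0306]
tool_rot: [-0.0, 0.999, 0.054, -0.0]
wrist_force: [0.4, -0.2, -1.6]
opening: 0.015
finger_force: 39.4
```

```bash
python3 -c "
from h import *
c=cam('wrist','w14');p,R=pose();print(p,R.as_matrix().round(3))
edges(c,[242,250,258,380,388,396],[225,232,240,400,408],228)
i=c['pixels'].astype(int)
print('tip',[(r,*i[r,[308,328]].max(1)) for r in range(320,340)])
j=cv2.GaussianBlur(c['pixels'],(0,0),.7).astype(float);s=(j[...,2]-j[...,0])/j.max(2)
for r in (130,140,150,200,220): print(r,[k for k in range(205,430) if (s[r,k]>.13)!=(s[r,k+1]>.13)])
for r in (290,325): print('handle',[(k,i[r,k].max()) for k in list(range(298,309))+list(range(328,342))])
i=cv2.imread('pics/w14.png')[60:360,170:470]
cv2.imwrite('pics/w14c.png',cv2.resize(i,(600,600),interpolation=cv2.INTER_CUBIC))
"
```

```text
[ 0.56067765 -0.11605884  0.03120199] [[ 0.994  0.108  0.   ]
 [ 0.108 -0.994 -0.   ]
 [ 0.     0.    -1.   ]]
heel col 242 [113, 225]
heel col 250 [118, 226]
heel col 258 [117]
heel col 380 [122]
heel col 388 [123, 230]
heel col 396 [123, 230]
front col 225 [227]
front col 232 [229]
front col 240 [225]
front col 400 [230]
front col 408 [233]
wall grad [(219, -6), (225, 7), (226, 8), (229, -6), (233, -5), (235, 8), (236, 9), (237, 7), (257, -7), (258, -7), (263, -6), (264, -8), (265, -8), (266, -6), (273, 6), (274, 7), (275, 7), (276, 6), (294, -6), (295, -13), (296, -15), (297, -10), (299, 11), (300, 16), (301, 10), (340, -9), (341, -10), (342, -5), (344, 7), (345, 10), (346, 7), (368, -6), (369, -8), (370, -8), (371, -8), (372, -5), (379, 5), (380, 9), (381, 9), (382, 8), (383, 5), (396, 6), (397, 11), (398, 7), (399, -11), (400, -29), (401, -26), (402, -12), (404, 14), (405, 20), (406, 15), (407, 11), (408, 18), (409, 26), (410, 14), (413, -6), (414, -21), (415, -36), (416, -30), (417, -12), (425, 7), (426, 16), (427, 17), (428, 12), (429, 10), (430, 17), (431, 24), (432, 18), (43
[... 1280 characters left out ...]
64(90)), (335, np.int64(44)), (336, np.int64(30)), (337, np.int64(22)), (338, np.int64(27)), (339, np.int64(26)), (340, np.int64(32)), (341, np.int64(27))]
handle [(298, np.int64(29)), (299, np.int64(28)), (300, np.int64(30)), (301, np.int64(36)), (302, np.int64(54)), (303, np.int64(91)), (304, np.int64(123)), (305, np.int64(136)), (306, np.int64(138)), (307, np.int64(135)), (308, np.int64(140)), (328, np.int64(205)), (329, np.int64(204)), (330, np.int64(201)), (331, np.int64(196)), (332, np.int64(181)), (333, np.int64(168)), (334, np.int64(140)), (335, np.int64(89)), (336, np.int64(37)), (337, np.int64(27)), (338, np.int64(24)), (339, np.int64(33)), (340, np.int64(29)), (341, np.int64(34))]
```

```bash
python3 -c "
from h import *
c=cam('wrist');p,R=pose();zb=p[2]-.005;B=head(-85.9)
f=lambda uv,z:(B.inv().apply(ray(c,uv,z)-p)*1e3)[:,:2].round(1)
print(p)
print('heel ends',f([(250,117.7),(388,122.7)],zb+.019).tolist(),'outer',f([(238,130),(413,130),(240,150),(410,150)],zb+.019).tolist(),'tip',f([(303.5,334.5),(335,335)],zb+.016).tolist(),'handle290',f([(303.5,290),(334,290)],zb+.016).tolist())
print('front',f([(225,227.5),(408,232.5)],.008).tolist(),'walls',f([(226,228),(236,228),(400.7,228),(406,228)],.008).tolist())
"
```

```text
[ 0.56097828 -0.11612335  0.03151368]
heel ends [[84.4, -31.9], [84.6, 27.3]] outer [[79.2, -37.1], [82.1, 38.4], [70.8, -36.3], [73.6, 37.9]] tip [[-19.2, -6.3], [-18.9, 9.8]] handle290 [[5.2, -6.9], [5.7, 8.0]]
front [[27.4, -53.9], [28.3, 51.0]] walls [[27.1, -53.3], [27.3, -47.6], [30.8, 46.5], [30.9, 49.5]]
```

View pics/w14c.png

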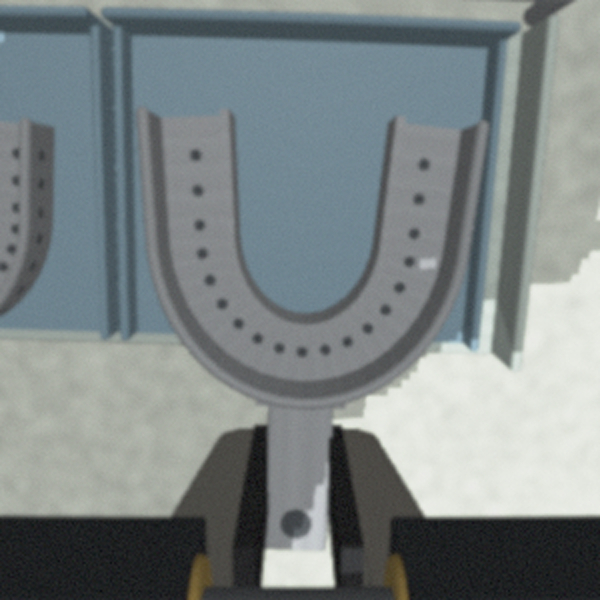

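```bash
python3 -c "
from h import *
c=cam('wrist');p,R=pose();zb=p[2]-.005;B=head(-85.9)
f=lambda uv,z:(B.inv().apply(ray(c,uv,z)-p)*1e3)[:,:2].round(1)
i=cv2.GaussianBlur(c['pixels'],(0,0),.7).astype(int)
print([(r,i[r,290].max(),i[r,345].max()) for r in range(252,272)])
for z in (.016,.019): print(f([(318,264)],zb+z),f([(245,115.5),(392,121)],zb+z).tolist())
"
```

```text
[(252, np.int64(133), np.int64(92)), (253, np.int64(136), np.int64(93)), (254, np.int64(134), np.int64(98)), (255, np.int64(132), np.int64(110)), (256, np.int64(143), np.int64(125)), (257, np.int64(159), np.int64(132)), (258, np.int64(171), np.int64(133)), (259, np.int64(174), np.int64(132)), (260, np.int64(174), np.int64(138)), (261, np.int64(173), np.int64(151)), (262, np.int64(173), np.int64(164)), (263, np.int64(172), np.int64(169)), (264, np.int64(173), np.int64(170)), (265, np.int64(173), np.int64(175)), (266, np.int64(172), np.int64(192)), (267, np.int64(172), np.int64(214)), (268, np.int64(171), np.int64(225)), (269, np.int64(171), np.int64(227)), (270, np.int64(171), np.int64(227)), (271, np.int64(171), np.int64(228))]
[[19.  -0.3]] [[85.7, -34.6], [85.9, 29.6]]
[[20.  -0.3]] [[85.5, -34.0], [85.6, 29.0]]
```

Emit:
servo_tool:
  steps:
    - {"travel": [0.053,-0.005,0],"rotation": [0,0,0],"gripper": 0}
    - {"travel": [0.053,-0.005,0.05],"rotation": [0,0,0],"gripper": 0}
    - {"travel": [0.053,-0.005,0.1],"rotation": [0,0,0],"gripper": 0}
    - {"travel": [0.053,-0.005,0.12],"rotation": [0,0,0],"gripper": 0}
    - {"travel": [0.053,-0.005,0.12],"rotation": [0,0,0],"gripper": 0}

```text
time_s: 25.55
ee_pos: [0.5684, -0.1147, 0.0127]
tool_rot: [0.0, 0.999, 0.055, 0.0]
wrist_force: [-2.5, -1.5, 8.6]
opening: 0.015
finger_force: 39.9
```

Emit:
servo_tool:
  steps:
    - {"travel": [0,0,0],"rotation": [0,0,0],"gripper": 0.4}
    - {"travel": [0,0,0],"rotation": [0,0,0],"gripper": 0.4}
    - {"travel": [0,0,0],"rotation": [0,0,0],"gripper": 0.4}
    - {"travel": [0,0,-0.1],"rotation": [0,0,0],"gripper": 0.4}
    - {"travel": [0,0,-0.35],"rotation": [0,0,0],"gripper": 0.4}
    - {"travel": [0,0,-0.65],"rotation": [0,0,0],"gripper": 0.4}
    - {"travel": [0,0,-0.95],"rotation": [0,0,0],"gripper": 0.4}
    - {"travel": [0,0,-0.95],"rotation": [0,0,0],"gripper": 0.4}

```text
time_s: 26.35
ee_pos: [0.5721, -0.1152, 0.1625]
tool_rot: [0.001, 0.998, 0.055, 0.005]
wrist_force: [-0.0, 0.9, 1.0]
opening: 0.0369
finger_force: 0.0
```

Emit:
servo_tool:
  steps:
    - {"travel": [-0.3,0,-0.3],"rotation": [0,0,0],"gripper": 0.4}
    - {"travel": [-0.6,0,-0.6],"rotation": [0,0,0],"gripper": 0.4}
    - {"travel": [-0.8,0,-0.8],"rotation": [0,0,0],"gripper": 0.4}
    - {"travel": [-0.8,0,-0.8],"rotation": [0,0,0],"gripper": 0.4}
    - {"travel": [-0.8,0,-0.8],"rotation": [0,0,0],"gripper": 0.4}

```text
time_s: 26.85
ee_pos: [0.4484, -0.1279, 0.2778]
tool_rot: [0.001, 0.999, 0.054, 0.002]
wrist_force: [-0.2, 0.1, -0.3]
opening: 0.0367
finger_force: 0.0
```

```bash
python3 -c "
from h import *
print(pose()[0])
yaw=np.radians(4.1);ex=np.array([np.cos(yaw),np.sin(yaw)]);ey=np.array([-ex[1],ex[0]])
for n in ('top','wrist'):
    c=cam(n,'f_'+n);z=.026
    a=ortho(c,.44,.70,-.22,.28,z,.5);cv2.imwrite(f'pics/fo_{n}.png',a[...,::-1])
    f=cv2.GaussianBlur(a,(0,0),1.2).astype(float);s=(f[...,2]-f[...,0])/f.max(2)
    X=.70-np.arange(a.shape[0])*.0005;Y=.28-np.arange(a.shape[1])*.0005
    XX,YY=np.meshgrid(X,Y,indexing='ij');u=(XX-.5795)*ex[0]+YY*ex[1];v=(XX-.5795)*ey[0]+YY*ey[1]
    # resample into bay frame
    us=np.arange(-.05,.09,.0005);vs=np.arange(-.18,.25,.0005)
    U,V=np.meshgrid(us,vs,indexing='ij');xw=.5795+U*ex[0]+V*ey[0];yw=U*ex[1]+V*ey[1]
    b=cv2.remap(a,((.28-yw)/.0005).astype(np.float32),((.70-xw)/.0005).astype(np.float32),cv2.INTER_LINEAR)
    cv2.imwrite(f'pics/fb_{n}.png',b[::-1,::-1,::-1])
"
```

```text
[ 0.44840284 -0.12788589  0.27782768]<string>:8: RuntimeWarning: invalid value encountered in divide
```

```bash
cat > chk.py <<'E'
from h import *
yaw=np.radians(4.1);ex=np.array([np.cos(yaw),np.sin(yaw)]);ey=np.array([-ex[1],ex[0]])
us=np.arange(-.06,.09,.0005);vs=np.arange(-.19,.26,.0005)
U,V=np.meshgrid(us,vs,indexing='ij');xw=.5795+U*ex[0]+V*ey[0];yw=U*ex[1]+V*ey[1]
def bf(c,z):
    m=proj(c,np.stack([xw,yw,0*xw+z],-1)).reshape(*xw.shape,2).astype(np.float32)
    f=cv2.GaussianBlur(cv2.remap(c['pixels'],m,None,cv2.INTER_LINEAR),(0,0),1.).astype(float)
    return (f[...,2]-f[...,0])/(f.max(2)+1),f[...,2]-f[...,1],f.max(2)
iu=lambda u:int(round((u+.06)/.0005));iv=lambda v:int(round((v+.19)/.0005))
import sys
for n in sys.argv[1:]:
    c=cam(n);print(n)
    for nm,v0,L,W,H in (('S',.184,36,46,.016),('M',.084,46,56,.017),('L',-.016,56,66,.018),('XL',-.116,66,76,.019)):
        s,bg,mx=bf(c,.008+H); s0,_,m0=bf(c,.008)
        cols=lambda v:slice(iv(v)-4,iv(v)+5)
        def arm(sgn):  # heel end: from u=.075 downward first non-blue run
            p=s[:,cols(v0+sgn*(W/2-6)/1000)].mean(1)
            k=[u for u in range(iu(.075),iu(.005),-1) if p[u]<.14];return us[k[0]]*1e3 if k else None
        def outer(u,w):
            p=s[iu(u)-3:iu(u)+4].mean(0);o=[]
            for sg in(-1,1):
                k=iv(v0)+sg*int(w/2*2-8)
                while p[k]<.14: k+=sg
                o.append(vs[k]*1e3)
            return np.round(o,1).tolist(),round(sum(o)/2,1)
        hs,hb,hm=bf(c,.024)
        def hand(u):
            k=np.nonzero(hb[iu(u)-2:iu(u)+3,iv(v0-.02):iv(v0+.02)].mean(0)>0)[0];k=k+iv(v0-.02)
            return (round(vs[k[0]]*1e3,1),round(vs[k[-1]]*1e3,1),round((vs[k[0]]+vs[k[-1]])*500,1)) if len(k) else None
        t=hb[:,iv(v0)-6:iv(v0)+7].mean(1);k=iu(-.02)
        while k>0 and t[k]>-.5:k-=1
        fr=[]
        for dv in (-.041,.041):
            p=s0[:,cols(v0+dv)].mean(1);q=iu(.01)
            while p[q]>.14 and q>0:q-=1
            fr.append(round(us[q]*1e3,1))
        print(nm,'heels-L',[round(a-L,1) if a is not None else None for a in(arm(-1),arm(1))],'tip+40',round(us[k]*1e3+40,1),'front',fr,'outer@L-8',outer(L/1000-.008,W),'handle -15,-30',hand(-.015),hand(-.030))
        p=m0[iu(.066)-4:iu(.066)+5].mean(0)
        # wall dark bands near the back
        print('   walls', [(round(vs[j]*1e3,1),int(p[j])) for j in range(iv(v0-.056),iv(v0+.056)) if abs(vs[j]-v0)>.040 and p[j]<p[j-1] and p[j]<=p[j+1]])
E
python3 chk.py top wrist
```

```text
top
S heels-L [np.float64(-5.5), np.float64(-6.5)] tip+40 -2.5 front [np.float64(-1.0), np.float64(-1.5)] outer@L-8 ([160.0, 205.5], np.float64(182.8)) handle -15,-30 (np.float64(176.5), np.float64(192.5), np.float64(184.5)) (np.float64(176.5), np.float64(193.0), np.float64(184.8))
   walls [(np.float64(131.0), 99), (np.float64(136.5), 101), (np.float64(231.5), 89)]
M heels-L [np.float64(-3.5), np.float64(-3.5)] tip+40 0.5 front [np.float64(-1.0), np.float64(-1.0)] outer@L-8 ([58.0, 112.5], np.float64(85.3)) handle -15,-30 (np.float64(77.5), np.float64(93.5), np.float64(85.5)) (np.float64(78.0), np.float64(93.0), np.float64(85.5))
   walls [(np.float64(29.5), 112), (np.float64(35.5), 114), (np.float64(131.0), 99), (np.float64(136.5), 101)]
L heels-L [np.float64(-5.5), np.float64(-6.0)] tip+40 -1.0 front [np.float64(-1.0), np.float64(-1.0)] outer@L-8 ([-48.0, 17.0], np.float64(-15.5)) handle -15,-30 (np.float64(-24.0), np.float64(-8.0), np.float64(-16.0)) (np.float64(-24.0), np.float64(-7.5), np.float64(-15.7))
   walls [(np.float64(-71.5), 87), (np.float64(-70.5), 86), (np.float64(29
[... 1296 characters left out ...]
5.2)) handle -15,-30 (np.float64(-22.0), np.float64(-8.5), np.float64(-15.2)) (np.float64(-21.5), np.float64(-8.0), np.float64(-14.7))
   walls [(np.float64(-67.5), 127), (np.float64(-62.5), 129), (np.float64(34.0), 109), (np.float64(39.5), 115)]
XL heels-L [np.float64(-0.5), np.float64(-4.5)] tip+40 1.5 front [np.float64(1.5), np.float64(1.0)] outer@L-8 ([-151.0, -74.5], np.float64(-112.7)) handle -15,-30 (np.float64(-121.0), np.float64(-107.5), np.float64(-114.2)) (np.float64(-121.0), np.float64(-108.0), np.float64(-114.5))
   walls [(np.float64(-170.5), 113), (np.float64(-161.0), 121), (np.float64(-156.5), 146), (np.float64(-75.0), 127), (np.float64(-67.5), 127), (np.float64(-62.5), 129)]
```

```bash
cat > d.py <<'E'
import sys;sys.argv=['x']
exec(open('chk.py').read())
for n in('top','wrist'):
    c=cam(n);s0,_,m0=bf(c,.008)
    for v in (.184,.084,-.016):
        p=m0[:,iv(v)-6:iv(v)+7].mean(1);q=s0[:,iv(v+.036)-3:iv(v+.036)+4].mean(1)
        print(n,v,'back',[(int(us[i]*1e3),int(p[i])) for i in range(iu(.064),iu(.0895),2)])
        print('   front s',[(round(us[i]*1e3,1),round(q[i],2)) for i in range(iu(-.006),iu(.006),1)])
E
python3 d.py
```

```text
top 0.184 back [(64, 132), (65, 132), (66, 132), (67, 132), (68, 132), (69, 132), (70, 132), (71, 132), (72, 131), (73, 131), (74, 129), (75, 126), (76, 122), (77, 116), (78, 108), (79, 100), (80, 92), (81, 88), (82, 86), (83, 87), (84, 92), (85, 97), (86, 102), (87, 107), (88, 109), (89, 110)]
   front s [(np.float64(-6.0), np.float64(0.02)), (np.float64(-5.5), np.float64(0.02)), (np.float64(-5.0), np.float64(0.03)), (np.float64(-4.5), np.float64(0.04)), (np.float64(-4.0), np.float64(0.06)), (np.float64(-3.5), np.float64(0.07)), (np.float64(-3.0), np.float64(0.08)), (np.float64(-2.5), np.float64(0.1)), (np.float64(-2.0), np.float64(0.12)), (np.float64(-1.5), np.float64(0.14)), (np.float64(-1.0), np.float64(0.16)), (np.float64(-0.5), np.float64(0.18)), (np.float64(0.0), np.float64(0.2)), (np.float64(0.5), np.float64(0.22)), (np.float64(1.0), np.float64(0.24)), (np.float64(1.5), np.float64(0.26)), (np.float64(2.0), np.float64(0.27)), (np.float64(2.5), np.float64(0.28)), (np.float64(3.0), np.float64(0.28)), (np.float64(3.5), np.float64(0.29)), (np.float64(4.0), np.float64(0.29)), (np.f
[... 5478 characters left out ...]
64(-3.5), np.float64(0.01)), (np.float64(-3.0), np.float64(0.01)), (np.float64(-2.5), np.float64(0.02)), (np.float64(-2.0), np.float64(0.02)), (np.float64(-1.5), np.float64(0.03)), (np.float64(-1.0), np.float64(0.04)), (np.float64(-0.5), np.float64(0.06)), (np.float64(0.0), np.float64(0.09)), (np.float64(0.5), np.float64(0.12)), (np.float64(1.0), np.float64(0.15)), (np.float64(1.5), np.float64(0.19)), (np.float64(2.0), np.float64(0.21)), (np.float64(2.5), np.float64(0.22)), (np.float64(3.0), np.float64(0.23)), (np.float64(3.5), np.float64(0.23)), (np.float64(4.0), np.float64(0.23)), (np.float64(4.5), np.float64(0.23)), (np.float64(5.0), np.float64(0.23)), (np.float64(5.5), np.float64(0.23))]
```

```bash
python3 -c "
from cell import robot
print(robot.finish_job())"
```

```text
the job is handed in; nothing more can be done
None
```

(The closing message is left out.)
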